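# Vacuum-store the oat bars

### The job

Put every oat bar from the board into the clear canister of the vacuum keeper, set the lid flat on its mouth with the blue tabs pointing to the keeper's front and back, and turn the orange ring clockwise a full quarter turn until it clicks locked. Only then pull the red pump knob out to its detent, let the pump run for two or three seconds, and push the knob fully back in. Leave the other pantry things where they stand.

Things in the scene. Friction and masses are not known exactly. Their poses are not given: they have to be found in the camera images.
- keeper: Vacuum keeper, fixed, about 150 x 310 mm: grey base 25 mm high carrying a clear round canister at its own +y end and a white console (100 x 80 mm, top at 110 mm) at its -y end. Origin: centre of the base at worktop height; x points away from the robot (console front faces -x), y to the left, z up; its place and yaw vary.
- floor (a point): Centre of the canister's inner floor, 30 mm above the worktop. The bore is 90 mm across, its wall 4 mm thick, the rim 95 mm above this floor. Axes as the keeper's.
- mouth (a point): Centre of the canister's mouth, level with the rim, 125 mm above the worktop. Axes as the keeper's. The orange ring rises 12.5 mm above the rim; its two lugs, 22 mm wide, undersides 8.5 mm above the rim, reach in to 51 mm from the axis: on the keeper's +y and -y sides when open, on its +x and -x sides, over the lid's tabs, when locked.
- seat (a point): Where the lid's origin lies when the lid is seated: on the canister's axis, 6 mm below the rim. Axes as the keeper's.
- lock_ring (a joint): Orange bayonet ring round the mouth, 128 mm outside, 118 inside, turning about the vertical axis through point mouth. 0 = open, grows clockwise seen from above, 1.571 rad (quarter turn, at its stop) = locked; starts at 0. Over-centre spring: takes up to 0.2 N m and may fall back to 0 if let go before about 1.1 rad, beyond that clicks on to the stop and stays.
- wing (a point): Grip point on the ring's upright wing: a plate 12 mm thick (tangentially), 34 mm long radially (64 to 98 mm from the axis), top 10 mm above this point, foot 26 mm below. The point is 83 mm from the axis, 14 mm above the rim and turns with the ring: ring at 0, it stands 225 degrees anticlockwise from the keeper's +x (robot's side, towards the console); locked, 135 degrees.
- pump_knob (a joint): Red push-pull knob on the console's front that runs the pump: 0 = fully in (off), grows as pulled straight out along the keeper's -x, 0.020 m = out at its detent (running). Bistable: about 7 N starts it, either way; past the middle of its travel it snaps to the nearer end and stays. It starts in.
- knob_grip (a point): Centre of the red knob's head, which is a disc 30 mm across and 16 mm thick (along the keeper's x), on a 10 mm stem; its centre is 30 mm in front of the console's face when in, 85 mm above the worktop and 25 mm below the console's top. It moves with the knob; axes as the keeper's.
- lid: Loose lid, 90 g, starts upright on the worktop. From below: plug 78-82 mm across, z 0-6 mm; grey disc 96 mm across, z 6-12; two blue tabs there, 16 mm wide, along its +x and -x, 112 mm tip to tip; blue bar handle, 44 mm along x, 14 along y, z 12-43. Origin: centre of plug's underside. Seated: disc on the rim, tabs to the keeper's +x and -x between the open ring's lugs; either way round.
- board: Fixed wooden serving board, 250 x 260 x 8 mm. Origin: centre of its underside.
- bar0: Oat bar, brown block 44 (x) x 22 (y) x 14 (z) mm, 30 g, origin at the centre of its underside, lying flat on the board at the start. Four to six of the six bars are there; an absent one reads None.
- bar1: Oat bar, brown block 44 (x) x 22 (y) x 14 (z) mm, 30 g, origin at the centre of its underside, lying flat on the board at the start. Four to six of the six bars are there; an absent one reads None.
- bar2: Oat bar, brown block 44 (x) x 22 (y) x 14 (z) mm, 30 g, origin at the centre of its underside, lying flat on the board at the start. Four to six of the six bars are there; an absent one reads None.
- bar3: Oat bar, brown block 44 (x) x 22 (y) x 14 (z) mm, 30 g, origin at the centre of its underside, lying flat on the board at the start. Four to six of the six bars are there; an absent one reads None.
- bar4: Oat bar, brown block 44 (x) x 22 (y) x 14 (z) mm, 30 g, origin at the centre of its underside, lying flat on the board at the start. Four to six of the six bars are there; an absent one reads None.
- bar5: Oat bar, brown block 44 (x) x 22 (y) x 14 (z) mm, 30 g, origin at the centre of its underside, lying flat on the board at the start. Four to six of the six bars are there; an absent one reads None.
- soup_can: Bystander: food can with green label, 66 mm across, 100 mm tall, origin at the centre of its underside. Not to be disturbed.
- bean_can: Bystander: food can with red label, 74 mm across, 110 mm tall, origin at the centre of its underside. Not to be disturbed.
- pickle_jar: Bystander: green glass jar, 70 mm across, 100 mm tall, origin at the centre of its underside. Not to be disturbed.
- sauce_bottle: Bystander: amber bottle, red cap, 60 mm across, 190 mm tall, origin at the centre of its underside. Not to be disturbed.
- spoon: Bystander: spoon lying on the worktop. Not to be disturbed.
- tea_box: Bystander: green box lying flat, 70 x 100 x 45 mm, origin at the centre of its underside. Not to be disturbed.
- ramekin: Bystander: white bowl, 76 mm across, 45 mm tall, origin at the centre of its underside. Not to be disturbed.

How it is judged (in metres and radians):
On the way, in this order (a step that is already met when the one before it is completed fails the run):
1. every bar is in the canister, below its rim (horizontal distance between each of bar0, bar1, bar2, bar3, bar4, bar5 and floor below 0.046 m and z of bar0 in the frame of floor between -0.005 and 0.09 m and z of bar1 in the frame of floor between -0.005 and 0.09 m and z of bar2 in the frame of floor between -0.005 and 0.09 m and z of bar3 in the frame of floor between -0.005 and 0.09 m and z of bar4 in the frame of floor between -0.005 and 0.09 m and z of bar5 in the frame of floor between -0.005 and 0.09 m), for 0.2 s.
2. the lid is seated on the canister, tabs to front and back (all of step 1 and distance between lid and seat below 0.007 m and angle between lid's own z axis and vertical below 0.08 rad and angle between the x axis of lid and the x axis of keeper, either way round below 0.35 rad), for 0.2 s.
3. the ring is locked over the lid (distance between lid and seat below 0.007 m and angle between lid's own z axis and vertical below 0.08 rad and angle between the x axis of lid and the x axis of keeper, either way round below 0.35 rad and value of joint lock_ring above 1.48 rad), for 0.2 s.
4. the pump knob is out at its detent for at least 1.5 s, ring locked (all of step 3 and value of joint pump_knob above 0.017 m), for 1.5 s.
5. the pump knob is pushed back in (value of joint pump_knob below 0.003 m), for 0.2 s.
At the end, for the whole second after the job is handed in: Every bar lies inside the canister (its origin within 46 mm of the axis and less than 90 mm above the inner floor); the lid is seated level (within 7 mm and 0.08 rad), tabs within 0.35 rad of the keeper's front-back line, at rest; the ring is locked (over 1.48 rad); the pump knob is in (under 3 mm) (all of step 1 and all of step 3 and value of joint pump_knob below 0.003 m and linear speed of lid below 0.02 m/s); the robot touches nothing.
It fails at once if a bystander is moved more than 3 cm (distance of any of soup_can, bean_can, pickle_jar, sauce_bottle, spoon, tea_box, ramekin from where it was at the start of the episode above 0.03 m).
It fails at once if the pump knob is pulled out while the ring is not locked (value of joint pump_knob above 0.012 m and value of joint lock_ring below 1.4 rad).
Of bar0, bar1, bar2, bar3, bar4, bar5 only 4 to 6 are there at a start; the rules pass over those that are not, and their reading is None.
At some moment in a run one of bar0, bar1, bar2, bar3, bar4, bar5, lid may be knocked a few centimetres aside while the robot is not near it.
It also fails if it takes over 200 s, if anything falls off the work surface, if the arm or the gripper's body presses on something with over 40 N, if the wrist force passes 120 N, or if a joint passes its speed limit or range.

### The arm

A 6-joint arm with a two-finger parallel gripper is mounted at the origin on the work surface. World frame = base frame: x ahead of the robot, y to its left, z up, the work surface at z = 0. Lengths are in mm, angles in rad, forces in N, time in s.
With the tool pointing down it reaches from about 300 to 875 mm from the base axis. Payload 6.4 kg.
Tool frame: the origin (TCP) lies at the very end of the fingers, on their centre line; the grasp point (between the pads) lies env.grip_point_offset behind it (env.grip_point_offset is the distance from the TCP to the grasp point, in mm); z points along the fingers, y is the line along which they close (so a half turn about z gives the same grasp; the last joint's range is limited). The gripper opens to 85 mm and grips with 20 to 120 N. Pads are 22 mm wide; open, the fingers measure 114 mm over their backs; the gripper's body (76 mm by 85 mm) begins 54 mm behind the grasp point. The pads swing forward as they close: fully open they stand 13 mm farther back than shut.
Start: joints at [1.056, 0.181, 1.607, -0, 1.354, -0.206], TCP at [174.74, 547.82, 231.288] pointing down, gripper open.
Joint ranges: [-2.99, 2.99], [-0.89, 2.07], [0.3, 2.58], [-1.14, 4.28], [0, 2.63], [-3.12, 3.12]. Speed limits (rad/s): [2.57, 2.57, 3.01, 3.14, 3.14, 3.14].

### API

Orientations are given as a unit quaternion [w, x, y, z].
In Python, from plant import env, snapshot gives the robot as it stands.
- The arm moves only by the tool arm_command, never from a script. Its argument "motion" is a list of rows, each a list of 7 numbers: the turn, a rotation vector about the world's x, y, z in degrees, then the shift along the world's x, y, z in m, then the finger opening in m, from 0 to 0.0854. A call has 1 to 20 rows; each row shifts and turns the commanded pose from where the row before left it; what a row does not reach is not made up. A row lasts 1/12 s, in which the tool goes at most 41.7 mm and 7.16 degrees, less where a joint would pass 70% of its speed; a pose out of reach is approached as far as the arm can. A call with a gripper value outside its range is refused whole. The fingers move at their own pace and stop on an object; the grip force is fixed at half the most. Time passes only in rows, so rows that do not move let the fingers close. It gives the time, the measured TCP pose, the force, the opening and the grip force at its end, in the units of the state.
- env.state(): the state, without advancing time (a new reading comes with each control period).
- snapshot(name): name is "scene" or "side" or "wrist"; returns a dict with "color" (420x560x3 uint8, red, green, blue), "mtx" (3x3 intrinsics, pixels), "k1" (the pictures are not rectified: a ray, as slopes to the right and down, at radius r is drawn at 1 + k1 r^2 times it, then the intrinsics apply), "R" (3x3) and "t" (3): a world point X has camera coordinates R X + t; the wrist camera has in their place "mount" (4x4, takes a point from camera to tool coordinates, whose origin is the TCP and whose axes are the flange's). Camera axes: x right, y down, z forward; pixel columns grow to the right and rows downward; lengths in mm; the calibration is good to about 2 mm. A picture is of the moment at which its call begins: read the wrist's pose just before it. There is no depth.
- env.sign_off(): hands the job in; it is judged then, once.
The state is a dict: "clock": time; "joints": joint angles; "dq": joint speeds; "joint_torque": joint torques, N m; "position": TCP position; "ee_rot": TCP orientation; "contact_force": force on the tool from outside, world axes, zero at the start; "ft_torque": the same for the moment, N m; "opening": finger opening in mm; "gripper_force": force on a finger pad.
Only numpy, scipy, OpenCV 4.12 (cv2) and the standard library are available. Lean on these libraries where they do the work, as an engineer would, in place of code of your own. Each camera call takes 0.05 s, during which the arm holds its last target. There are 200 camera calls.

## Working session

There is one attempt and no reset: what is moved stays moved. The work goes in short steps, Python scripts to look and compute and a tool call to move; the robot and the scene stay as the last step left them, time stands still between calls to the robot, and variables do not carry over. Pictures are saved under pics/ and viewed, at most 16 in all, crops included, and the job is handed in when it is done.

Besides the shell and the picture viewer there is one more tool, called after "Call:" as name(argument=value, ...), one argument or row to a line, values as JSON. arm_command: Moves the arm, as the interface text tells. Its arguments: {"type":"object","properties":{"motion":{"type":"array"}},"required":["motion"]}

```bash
ls; mkdir -p pics; python3 - <<'E'
from plant import env, snapshot
import cv2
print(env.state(), env.grip_point_offset)
for n in ["scene","side"]:
    s=snapshot(n); cv2.imwrite(f"pics/{n}0.png",s["color"][:,:,::-1]); print(n,s["mtx"],s["k1"],s["R"],s["t"])
s=snapshot("wrist");cv2.imwrite("pics/wrist0.png",s["color"][:,:,::-1]);print(s["mtx"],s["k1"],s["mount"])
E
```

```text
pics
{'clock': 0.0, 'joints': array([ 1.05569210e+00,  1.81516835e-01,  1.60800639e+00,  2.31440489e-05,
        1.35376473e+00, -2.06347045e-01]), 'dq': array([ 0.00093546,  0.00080083,  0.00048855,  0.0001911 ,  0.00106988,
       -0.00074866]), 'joint_torque': array([ 7.24280744e-05, -4.44870615e+01, -3.51334870e+01, -2.16390004e-04,
        8.99769890e-03,  2.82054572e-06]), 'position': array([174.45966338, 547.33098176, 230.39852623]), 'ee_rot': array([-3.09751744e-04,  1.53768525e-01,  9.88106534e-01, -7.89107259e-04]), 'contact_force': array([ 0.23129952, -0.78856313, -0.64291804]), 'ft_torque': array([ 0.03667647, -0.01130368,  0.00012431]), 'gripper_force': 0.0, 'opening': 85.41381514212493} 18.700000000000003
scene [[460.48196371   0.         272.24398983]
 [  0.         460.48196371 200.97805074]
 [  0.           0.           1.        ]] 0.008357618852512187 [[ 0.46299681  0.88629344 -0.01085739]
 [ 0.54904335 -0.29639179 -0.78147509]
 [-0.69583429  0.35585929 -0.62384197]] [-273.31958548 -211.68992815 1542.35803692]
side [[470.44251833   0.         276.40462618]
 [  0.         470.44251833 207.57153367]
 [  0.           0.           1.        ]] -0.1528966960021744 [[-0.999378   -0.03475415 -0.00598078]
 [-0.02096241  0.72183004 -0.69175282]
 [ 0.02835839 -0.69119718 -0.72210959]] [ 560.55051354   84.32407612 1125.77894291]
[[300.41565327   0.         277.04565489]
 [  0.         300.41565327 208.28535674]
 [  0.           0.           1.        ]] -0.034160049809380706 [[ 8.30056040e-04 -9.45501377e-01 -3.25617042e-01  8.32029179e+01]
 [ 9.99999654e-01  7.68643734e-04  3.17250116e-04  4.34540287e-01]
 [-4.96769230e-05 -3.25617193e-01  9.45501688e-01 -1.42743357e+02]
 [ 0.00000000e+00  0.00000000e+00  0.00000000e+00  1.00000000e+00]]
```

View pics/scene0.png

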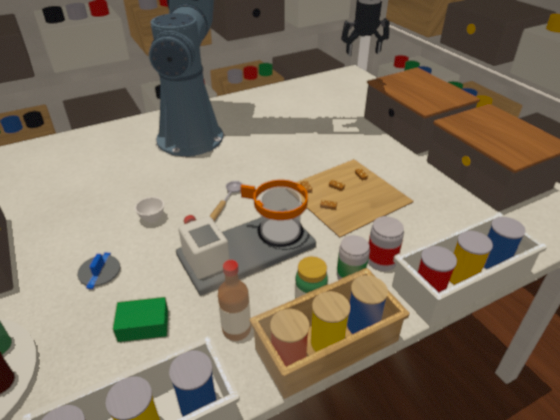

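View pics/side0.png

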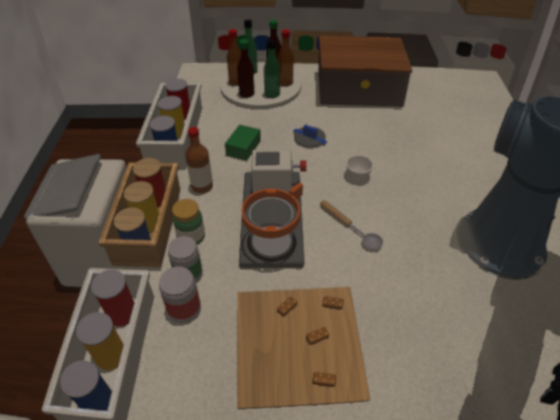

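View pics/wrist0.png

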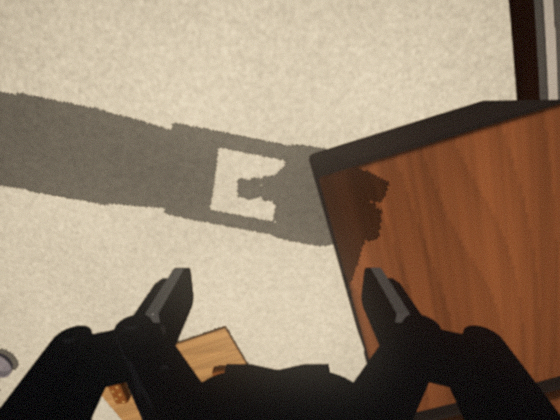

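The scene shows the keeper at the centre (ring ~ (280,198), console (203,245)), the lid at (98,268) and four bars near (306,188), (337,185), (361,174) and (328,204). In the side view the bars are at (287,306), (333,302), (317,336) and (324,379), the lid at (310,133). The wrist picture shows only the worktop and a cabinet, with the board's edge at the bottom.

```bash
cat > h.py <<'E'
from plant import env, snapshot
import numpy as np, cv2
from scipy.spatial.transform import Rotation as Rot
np.set_printoptions(precision=3,suppress=True)
def shot(n):
    st=env.state(); s=snapshot(n); s["bgr"]=s["color"][:,:,::-1].copy()
    s["hsv"]=cv2.cvtColor(s["bgr"],cv2.COLOR_BGR2HSV)
    if n=="wrist":
        w,x,y,z=st["ee_rot"]; Rt=Rot.from_quat([x,y,z,w]).as_matrix(); m=s["mount"]
        Rc=Rt@m[:3,:3]; c=Rt@m[:3,3]+st["position"]; s["R"]=Rc.T; s["t"]=-Rc.T@c
    return s
def rays(s,px):
    px=np.asarray(px,float).reshape(-1,2); K=s["mtx"]
    d=(px-K[:2,2])/K[0,0]; u=d.copy()
    for _ in range(20): u=d/(1+s["k1"]*(u**2).sum(1,keepdims=True))
    v=np.c_[u,np.ones(len(u))]@s["R"]; return -s["R"].T@s["t"], v
def plane(s,px,z):
    c,v=rays(s,px); return c+v*((z-c[2])/v[:,2])[:,None]
def proj(s,X):
    p=np.asarray(X,float).reshape(-1,3)@s["R"].T+s["t"]; u=p[:,:2]/p[:,2:]
    u=u*(1+s["k1"]*(u**2).sum(1,keepdims=True)); return u*s["mtx"][0,0]+s["mtx"][:2,2]
def mask(s,lo,hi): return cv2.inRange(s["hsv"],np.array(lo),np.array(hi))
def blobs(m,amin=30,amax=1e9):
    cs,_=cv2.findContours(m,cv2.RETR_EXTERNAL,cv2.CHAIN_APPROX_NONE)
    return sorted([c for c in cs if amin<=cv2.contourArea(c)<=amax],key=cv2.contourArea,reverse=True)
def cen(c):
    m=cv2.moments(c); return np.array([m["m10"],m["m01"]])/m["m00"]
E
python3 - <<'E'
from h import *
for n,pts in [("side",[(287,306),(333,302),(317,336),(324,379),(260,320),(310,133),(271,190),(303,166)]),("scene",[(306,188),(337,185),(361,174),(328,204),(360,200),(97,266),(98,262),(265,196)])]:
    s=shot(n); print(n,-s["R"].T@s["t"])
    for p in pts: print(p,s["hsv"][p[1],p[0]],plane(s,p,20)[0])
    for nm,lo,hi in [("orange",(3,180,110),(14,255,255)),("blue",(100,150,60),(130,255,255)),("red",(174,120,60),(180,255,255)),("red0",(0,150,60),(3,255,255))]:
        for c in blobs(mask(s,lo,hi),20)[:8]: print(nm,cen(c),cv2.contourArea(c),plane(s,cen(c),{"orange":130,"blue":30}.get(nm,85))[0])
E
```

```text
side [530.044 736.749 874.62 ]
(287, 306) [ 14 159 109] [531.303 205.142  20.   ]
(333, 302) [ 15 150 114] [433.828 192.725  20.   ]
(317, 336) [ 14 159 111] [469.449 274.24   20.   ]
(324, 379) [ 15 149 120] [457.77  365.873  20.   ]
(260, 320) [ 15 130 116] [586.271 240.664  20.   ]
(310, 133) [114 125  57] [ 474.213 -391.789   20.   ]
(271, 190) [ 10 195 135] [ 579.914 -144.347   20.   ]
(303, 166) [  2 178  99] [ 495.949 -241.746   20.   ]
orange [270.227 228.596] 23.5 [570.144  85.568 130.   ]
orange [295.61  187.376] 23.5 [517.615 -41.175 130.   ]
red0 [118.377 307.973] 623.0 [863.683 264.602  85.   ]
red0 [183.168 309.114] 288.5 [733.316 260.33   85.   ]
red0 [157.196 186.686] 159.0 [856.614 -81.652  85.   ]
red0 [192.912 131.657] 66.5 [ 803.555 -304.792   85.   ]
red0 [232.344  31.562] 32.0 [ 758.907 -931.992   85.   ]
red0 [285.366  31.601] 30.5 [ 559.219 -933.976   85.   ]
red0 [302.598 164.864] 22.0 [ 499.542 -171.69    85.   ]
scene [1315.999 -369.364  793.79 ]
(306, 188) [ 16 189 163] [446.22  181.726  20.   ]
(337, 185) [ 17 178 159] [475.564 265.383  20.   ]
(361, 174)
[... 396 characters left out ...]
   7.48  130.   ]
blue [195.328 397.378] 646.0 [ 884.59  -303.858   30.   ]
blue [500.84  248.701] 548.0 [875.282 452.741  30.   ]
blue [356.338 317.142] 356.5 [876.964  41.746  30.   ]
blue [ 96.402 267.039] 234.5 [ 487.405 -395.023   30.   ]
blue [ 11.093 123.899] 198.0 [-328.74  -519.615   30.   ]
red0 [434.492 276.744] 422.5 [901.005 210.956  85.   ]
red0 [381.797 254.476] 386.5 [800.095 156.602  85.   ]
red0 [98.483  7.577] 234.5 [-1350.556   -14.349    85.   ]
red0 [249.764  72.329] 111.0 [-209.088  322.352   85.   ]
red0 [399.642  61.046] 102.5 [-19.977 886.82   85.   ]
red0 [230.439 265.119] 98.0 [ 675.295 -142.551   85.   ]
red0 [163.546   2.461] 23.5 [-1272.715   313.384    85.   ]
```

Call:
arm_command(
  motion=[
    [0,0,1.27,0.0233,-0.0262,0.005,0.05],
    [0,0,1.27,0.0233,-0.0262,0.005,0.05],
    [0,0,1.27,0.0233,-0.0262,0.005,0.05],
    [0,0,1.27,0.0233,-0.0262,0.005,0.05],
    [0,0,1.27,0.0233,-0.0262,0.005,0.05],
    [0,0,1.27,0.0233,-0.0262,0.005,0.05],
    [0,0,1.27,0.0233,-0.0262,0.005,0.05],
    [0,0,1.27,0.0233,-0.0262,0.005,0.05],
    [0,0,1.27,0.0233,-0.0262,0.005,0.05],
    [0,0,1.27,0.0233,-0.0262,0.005,0.05],
    [0,0,1.27,0.0233,-0.0262,0.005,0.05],
    [0,0,1.27,0.0233,-0.0262,0.005,0.05],
    [0,0,1.27,0.0233,-0.0262,0.005,0.05],
    [0,0,1.27,0.0233,-0.0262,0.005,0.05],
    [0,0,0,0,0,0,0.05],
    [0,0,0,0,0,0,0.05],
    [0,0,0,0,0,0,0.05],
  ],
)

```text
clock: 1.67
position: [500.5, 181.1, 300.9]
ee_rot: [-0.001, -0.0, 1.0, 0.0]
contact_force: [-0.7, -0.1, 0.6]
opening: 49.9
gripper_force: 0.0
```

```bash
python3 - <<'E'
from h import *
s=shot("wrist"); cv2.imwrite("pics/wrist1.png",s["bgr"]); print(env.state()["position"],env.state()["joints"],-s["R"].T@s["t"])
E
```

```text
[500.19  181.643 300.897] [ 0.125  0.033  1.628  0.     1.481 -1.448] [417.561 181.222 443.707]
```

View pics/wrist1.png

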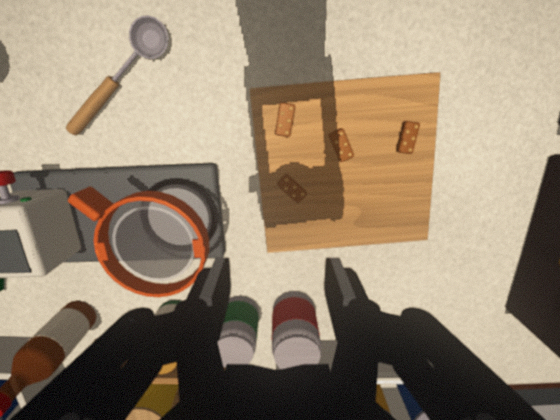

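The wrist view shows exactly four bars at (285,119), (342,145), (409,137), (292,188); the ring around (151,243) with its wing at (90,203), and the console at left.

```bash
python3 - <<'E'
from h import *
s=shot("wrist")
h=s["hsv"]
for p in [(285,119),(342,145),(409,137),(292,188),(310,160),(380,200),(310,110),(150,196),(90,203)]: print(p,np.median(h[p[1]-3:p[1]+4,p[0]-3:p[0]+4].reshape(-1,3),0))
V=h[...,2].astype(float); 
# local contrast: Otsu in windows
for p in [(285,119),(342,145),(409,137),(292,188)]:
    x,y=p; w=26; sub=s["bgr"][y-w:y+w,x-w:x+w,2] # red channel
    g=s["hsv"][y-w:y+w,x-w:x+w,1]
    t,m=cv2.threshold(cv2.GaussianBlur(g,(3,3),0),0,255,cv2.THRESH_OTSU)
    m=cv2.morphologyEx(m,cv2.MORPH_CLOSE,np.ones((5,5)));m=cv2.morphologyEx(m,cv2.MORPH_OPEN,np.ones((5,5)))
    b=min(blobs(m,100),key=lambda c:np.linalg.norm(cen(c)-w))
    P=plane(s,b.reshape(-1,2)+[x-w,y-w],20)[:,:2]
    (c,(a,bb),ang)=cv2.minAreaRect(P.astype(np.float32)); print(p,t,"c",np.round(c,1),"sz",round(a,1),round(bb,1),"longaxis",round(ang if a>bb else ang+90,1), [len(q) for q in blobs(m,100)])
# ring
m=mask(s,(3,180,110),(14,255,255)); m[:, :60]=0;m[310:]=0
b=blobs(m,200); print([ (cen(c),cv2.contourArea(c)) for c in b])
cs,hi=cv2.findContours(m,cv2.RETR_CCOMP,cv2.CHAIN_APPROX_NONE)
for c,q in zip(cs,hi[0]):
    if cv2.contourArea(c)>500:
        print("hole" if q[3]>=0 else "outer",cv2.contourArea(c),cen(c))
        e=cv2.fitEllipse(c); print(e, plane(s,e[0],135)[0])
E
```

```text
(285, 119) [ 14. 153. 190.]
(342, 145) [ 13. 169. 173.]
(409, 137) [ 13. 176. 162.]
(292, 188) [ 13. 152.  90.]
(310, 160) [ 16. 138. 206.]
(380, 200) [ 16. 138. 193.]
(310, 110) [ 16. 137. 200.]
(150, 196) [  9. 178. 119.]
(90, 203) [  9. 188. 100.]
(285, 119) 144.0 c [435. 192.] sz 23.1 45.3 longaxis 170.7 [92]
(342, 145) 154.0 c [469.5 270.4] sz 45.1 23.5 longaxis 26.9 [81]
(409, 137) 155.0 c [458.3 362.7] sz 25.0 43.9 longaxis 172.7 [88]
(292, 188) 137.0 c [532. 212.] sz 78.7 56.7 longaxis 2.6 [179]
[(array([146.415, 244.269]), 8756.0)]
outer 8756.0 [146.415 244.269]
((143.87721252441406, 242.6712188720703), (90.86328125, 136.30099487304688), 120.63732147216797) [565.027  30.378 135.   ]
hole 7306.5 [149.13  246.049]
((149.09103393554688, 246.0324249267578), (89.61760711669922, 104.01737976074219), 124.88632202148438) [569.225  35.807 135.   ]
```

Call:
arm_command(
  motion=[
    [0,0,-1.2,-0.0081,0.0013,-0.0347,0.05],
    [0,0,-1.2,-0.0081,0.0013,-0.0347,0.05],
    [0,0,-1.2,-0.0081,0.0013,-0.0347,0.05],
    [0,0,-1.2,-0.0081,0.0013,-0.0347,0.05],
    [0,0,-1.2,-0.0081,0.0013,-0.0347,0.05],
    [0,0,-1.2,-0.0081,0.0013,-0.0347,0.05],
    [0,0,-1.2,-0.0081,0.0013,-0.0347,0.05],
    [0,0,-1,-0.0081,0.0013,-0.0347,0.05],
    [0,0,0,0,0,-0.006,0.05],
    [0,0,0,0,0,-0.006,0.05],
    [0,0,0,0,0,0,0.05],
    [0,0,0,0,0,0,0.01],
    [0,0,0,0,0,0,0.01],
    [0,0,0,0,0,0,0.01],
    [0,0,0,0,0,0,0.01],
    [0,0,0,0,0,0.03,0.01],
    [0,0,0,0,0,0.03,0.01],
    [0,0,0,0,0,0.03,0.01],
    [0,0,0,0,0,0.04,0.01],
    [0,0,0,0,0,0.04,0.01],
  ],
)

```text
clock: 3.43
position: [436.0, 191.2, 184.4]
ee_rot: [0.0, 0.081, 0.997, 0.0]
contact_force: [1.9, -0.4, -1.0]
opening: 20.0
gripper_force: 59.1
```

```bash
python3 - <<'E'
from h import *
s=shot("wrist");print(env.state()["position"],env.state()["opening"])
cv2.imwrite("pics/w2.png",s["bgr"])
p0=proj(s,[533,202,20])[0]; print(p0)
x,y=p0.astype(int); w=30; V=s["hsv"][max(y-w,0):y+w,x-w:x+w,2]
cv2.imwrite("pics/w2c.png",cv2.resize(s["bgr"][max(y-w,0):y+w,x-w:x+w],None,fx=6,fy=6))
s=shot("side"); 
for p in [(287,306)]:
    x,y=p; w=22; g=s["hsv"][y-w:y+w,x-w:x+w,1]
    t,m=cv2.threshold(cv2.GaussianBlur(g,(3,3),0),0,255,cv2.THRESH_OTSU)
    m=cv2.morphologyEx(m,cv2.MORPH_CLOSE,np.ones((3,3)))
    b=min(blobs(m,20),key=lambda c:np.linalg.norm(cen(c)-w))
    P=plane(s,b.reshape(-1,2)+[x-w,y-w],16)[:,:2]; print(t,cv2.minAreaRect(P.astype(np.float32)))
E
```

```text
[441.057 192.355 193.225] 20.034596552174094
[299.275 266.296]
92.0 ((531.883056640625, 206.33871459960938), (93.40459442138672, 93.5666732788086), 1.6868960857391357)
```

View pics/w2.png

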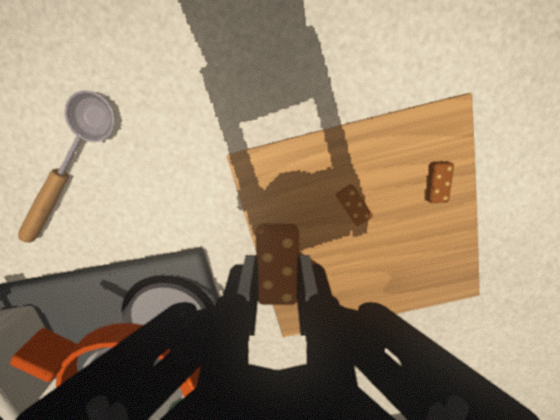

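The wrist view shows the bar held cleanly between the pads at (278,265); bars remain at (353,204) and (440,182), the ring lies lower left.

Call:
arm_command(
  motion=[
    [0,0,0,0.0216,-0.0265,0,0.01],
    [0,0,0,0.0216,-0.0265,0,0.01],
    [0,0,0,0.0216,-0.0265,0,0.01],
    [0,0,0,0.0216,-0.0265,0,0.01],
    [0,0,0,0.0216,-0.0265,0,0.01],
    [0,0,0,0.0216,-0.0265,0,0.01],
    [0,0,0,0,0,0,0.01],
    [0,0,0,0,0,0,0.01],
  ],
)

```text
clock: 4.2
position: [566.6, 30.8, 182.0]
ee_rot: [0.0, 0.083, 0.997, 0.0]
contact_force: [-0.7, 0.4, 0.3]
opening: 20.1
gripper_force: 59.1
```

```bash
python3 - <<'E'
from h import *
print(env.state()["position"])
for n in ["scene","side"]:
    s=shot(n);print(env.state()["position"])
    p=proj(s,[env.state()["position"],[569,33,137],[569,33,30]]);print(p)
    x,y=p[1].astype(int); cv2.imwrite(f"pics/{n}3.png",cv2.resize(s["bgr"][y-60:y+70,x-80:x+60],None,fx=2.7,fy=2.7))
a=cv2.imread("pics/scene3.png");b=cv2.imread("pics/side3.png");cv2.imwrite("pics/c3.png",np.hstack([a,b]))
E
```

```text
[566.632  30.75  181.956]
[565.686  31.957 181.708]
[[278.817 177.849]
 [279.922 194.055]
 [279.942 228.253]]
[565.207  32.746 181.659]
[[273.296 193.503]
 [271.765 208.239]
 [272.369 239.897]]
```

View pics/c3.png

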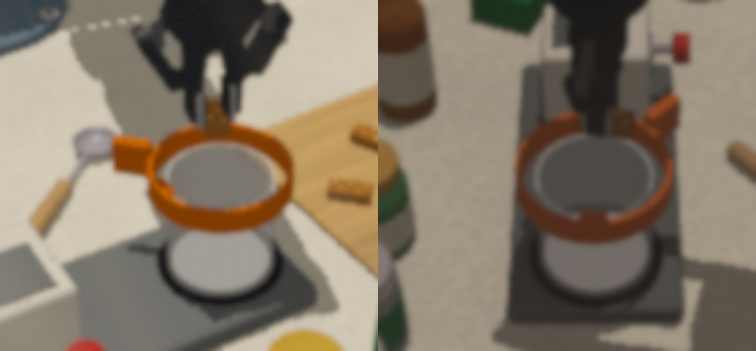

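Both crops show the bar held above the mouth, with the ring centred about under it (scene crop (220,175), side crop (595,178)).

Call:
arm_command(
  motion=[
    [0,0,0,0.002,0,-0.0283,0.01],
    [0,0,0,0.002,0,-0.0283,0.01],
    [0,0,0,0,0,-0.0283,0.01],
    [0,0,0,0,0,0,0.01],
    [0,0,0,0,0,0,0.045],
    [0,0,0,0,0,0,0.045],
    [0,0,0,0,0,0,0.045],
    [0,0,0,0,0,0.0283,0.045],
    [0,0,0,0,0,0.0283,0.045],
    [0,0,0,0,0,0.0283,0.045],
    [0,0,5.2,-0.014,0.0339,0,0.05],
    [0,0,5.2,-0.014,0.0339,0,0.05],
    [0,0,5.2,-0.014,0.0339,0,0.05],
    [0,0,5.2,-0.014,0.0339,-0.01,0.05],
    [0,0,5.2,-0.014,0.0339,-0.01,0.05],
    [0,0,5.2,-0.014,0.0339,-0.01,0.05],
    [0,0,5.2,-0.014,0.0339,-0.01,0.05],
    [0,0,0,0,0,-0.04,0.05],
    [0,0,0,0,0,-0.04,0.05],
    [0,0,0,0,0,0,0.05],
  ],
)

```text
clock: 5.97
position: [466.6, 269.1, 56.2]
ee_rot: [-0.005, -0.235, 0.972, -0.0]
contact_force: [-2.4, -1.3, -0.6]
opening: 50.1
gripper_force: 0.0
```

```bash
python3 - <<'E'
from h import *
for i in range(3):
    s=shot("side");st=env.state();print(st["position"],2*np.degrees(np.arctan2(st["ee_rot"][1],st["ee_rot"][2])))
E
```

```text
[468.695 269.28   59.468] -27.138852320580067
[471.37  269.72   62.279] -27.09568628654399
[473.278 270.021  64.107] -27.067482877701178
```

Call:
arm_command(
  motion=[
    [0,0,0,-0.002,0,-0.02,0.05],
    [0,0,0,0,0,-0.02,0.05],
    [0,0,0,0,0,-0.008,0.05],
    [0,0,0,0,0,0,0.05],
    [0,0,0,0,0,0,0.05],
    [0,0,0,0,0,0,0.05],
  ],
)

```text
clock: 6.62
position: [471.6, 270.1, 15.9]
ee_rot: [0.002, -0.234, 0.972, 0.0]
contact_force: [-0.4, 0.9, 1.2]
opening: 49.9
gripper_force: 0.0
```

Call:
arm_command(
  motion=[
    [0,0,0,0,0,-0.003,0.05],
    [0,0,0,0,0,0,0.01],
    [0,0,0,0,0,0,0.01],
    [0,0,0,0,0,0,0.01],
    [0,0,0,0,0,0,0.01],
    [0,0,0,0,0,0.034,0.01],
    [0,0,0,0,0,0.034,0.01],
    [0,0,0,0,0,0.034,0.01],
    [0,0,0,0,0,0.034,0.01],
    [0,0,0,0,0,0.034,0.01],
    [0,0,0,0.0136,-0.0339,0,0.01],
    [0,0,0,0.0136,-0.0339,0,0.01],
    [0,0,0,0.0136,-0.0339,0,0.01],
    [0,0,0,0.0136,-0.0339,0,0.01],
    [0,0,0,0.0136,-0.0339,0,0.01],
    [0,0,0,0.0136,-0.0339,0,0.01],
    [0,0,0,0.0136,-0.0339,0,0.01],
    [0,0,0,0,0,0,0.01],
    [0,0,0,0,0,0,0.01],
    [0,0,0,0,0,0,0.01],
  ],
)

```text
clock: 8.28
position: [564.4, 32.7, 180.2]
ee_rot: [-0.001, -0.234, 0.972, 0.0]
contact_force: [-0.2, -0.3, -0.4]
opening: 20.2
gripper_force: 59.0
```

```bash
python3 - <<'E'
from h import *
s=shot("side"); st=env.state();print(st["position"],st["opening"])
def bar(s,c0,w):
    x,y=c0; g=s["hsv"][y-w:y+w,x-w:x+w].astype(int); f=np.clip(g[...,1]*1.0-g[...,2]*.5+60,0,255).astype(np.uint8)
    t,m=cv2.threshold(cv2.GaussianBlur(f,(3,3),0),0,255,cv2.THRESH_OTSU)
    m=cv2.morphologyEx(m,cv2.MORPH_CLOSE,np.ones((3,3)))
    for b in blobs(m,20):
        P=plane(s,b.reshape(-1,2)+[x-w,y-w],17)[:,:2]; r=cv2.minAreaRect(P.astype(np.float32)); print(np.round(r[0],1),np.round(r[1],1),round(r[2] if r[1][0]>r[1][1] else r[2]+90,1))
print("side");[bar(s,p,18) for p in [(287,306),(324,379)]]
s=shot("scene");print("scene");[bar(s,p,16) for p in [(328,204),(361,174)]]
E
```

```text
[564.265  33.327 180.271] 20.319084333621543
side
[532.  203.5] [75.9 81.5] 91.7
[457.8 365. ] [27.1 45.3] 172.3
scene
[534.7 197.2] [42.6 34.5] 56.2
[462.2 356. ] [ 89.  149.4] 145.4
```

Call:
arm_command(
  motion=[
    [0,0,0,0.001,0,-0.0283,0.01],
    [0,0,0,0.001,0,-0.0283,0.01],
    [0,0,0,0.001,0,-0.0283,0.01],
    [0,0,0,0,0,0,0.01],
    [0,0,0,0,0,0,0.045],
    [0,0,0,0,0,0,0.045],
    [0,0,0,0,0,0,0.045],
    [0,0,0,0,0,0.0283,0.045],
    [0,0,0,0,0,0.0283,0.045],
    [0,0,0,0,0,0.0283,0.045],
    [0,0,-3.8,-0.0121,0.0367,0,0.05],
    [0,0,-3.8,-0.0121,0.0367,0,0.05],
    [0,0,-3.8,-0.0121,0.0367,0,0.05],
    [0,0,-3.8,-0.0121,0.0367,0,0.05],
    [0,0,-3.8,-0.0121,0.0367,-0.01,0.05],
    [0,0,-3.8,-0.0121,0.0367,-0.01,0.05],
    [0,0,-3.8,-0.0121,0.0367,-0.01,0.05],
    [0,0,-3.8,-0.0121,0.0367,-0.01,0.05],
    [0,0,-3.8,-0.0121,0.0367,-0.01,0.05],
    [0,0,0,0,0,0,0.05],
  ],
)

```text
clock: 10.05
position: [456.0, 368.5, 131.0]
ee_rot: [-0.0, 0.061, 0.998, 0.001]
contact_force: [-0.5, -0.1, -0.3]
opening: 50.1
gripper_force: 0.0
```

Call:
arm_command(
  motion=[
    [0,0,0,0,0,-0.03,0.05],
    [0,0,0,0,0,-0.03,0.05],
    [0,0,0,0,0,-0.03,0.05],
    [0,0,0,0,0,-0.02,0.05],
    [0,0,0,0,0,0,0.05],
    [0,0,0,0,0,0,0.05],
    [0,0,0,0,0,0,0.05],
  ],
)

```text
clock: 10.63
position: [460.8, 363.5, 23.2]
ee_rot: [0.002, 0.062, 0.998, 0.001]
contact_force: [0.1, 0.7, -0.4]
opening: 50.2
gripper_force: 0.0
```

```bash
python3 - <<'E'
from h import *
s=shot("wrist");print(env.state()["position"],env.state()["opening"])
cv2.imwrite("pics/w4.png",s["bgr"])
E
```

```text
[461.099 363.65   23.489] 49.8773962870427
```

View pics/w4.png

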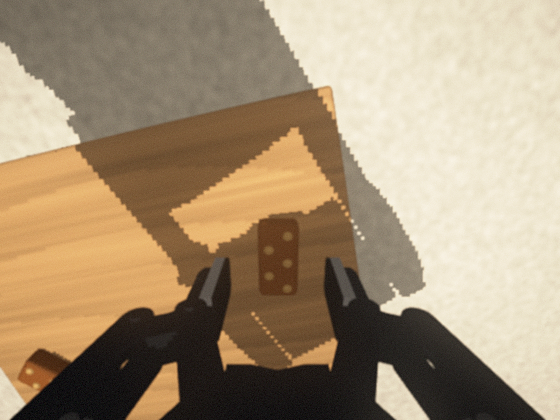

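The bar is centred between the open pads at (278,257); the last bar is at lower left (45,370).

Call:
arm_command(
  motion=[
    [0,0,0,0,0,-0.011,0.05],
    [0,0,0,0,0,0,0.05],
    [0,0,0,0,0,0,0.01],
    [0,0,0,0,0,0,0.01],
    [0,0,0,0,0,0,0.01],
    [0,0,0,0,0,0,0.01],
    [0,0,0,0,0,0.034,0.01],
    [0,0,0,0,0,0.034,0.01],
    [0,0,0,0,0,0.034,0.01],
    [0,0,0,0,0,0.034,0.01],
    [0,0,0,0,0,0.034,0.01],
    [0,0,0,0.0117,-0.0367,0,0.01],
    [0,0,0,0.0117,-0.0367,0,0.01],
    [0,0,0,0.0117,-0.0367,0,0.01],
    [0,0,0,0.0117,-0.0367,0,0.01],
    [0,0,0,0.0117,-0.0367,0,0.01],
    [0,0,0,0.0117,-0.0367,0,0.01],
    [0,0,0,0.0117,-0.0367,0,0.01],
    [0,0,0,0.0117,-0.0367,0,0.01],
    [0,0,0,0.0117,-0.0367,0,0.01],
  ],
)

```text
clock: 12.35
position: [564.5, 30.6, 179.8]
ee_rot: [0.0, 0.062, 0.998, 0.0]
contact_force: [1.0, 0.4, 0.2]
opening: 20.2
gripper_force: 59.6
```

Call:
arm_command(
  motion=[
    [0,0,0,0,0,0,0.01],
    [0,0,0,0,0,0,0.01],
    [0,0,0,0,0,0,0.01],
  ],
)

```text
clock: 12.6
position: [564.0, 32.7, 179.4]
ee_rot: [-0.0, 0.062, 0.998, 0.0]
contact_force: [-0.7, 0.3, 0.5]
opening: 20.4
gripper_force: 59.6
```

Call:
arm_command(
  motion=[
    [0,0,0,0.001,0,-0.0283,0.01],
    [0,0,0,0.001,0,-0.0283,0.01],
    [0,0,0,0.001,0,-0.0283,0.01],
    [0,0,0,0,0,0,0.01],
    [0,0,0,0,0,0,0.045],
    [0,0,0,0,0,0,0.045],
    [0,0,0,0,0,0,0.045],
    [0,0,0,0,0,0.0283,0.045],
    [0,0,0,0,0,0.0283,0.045],
    [0,0,0,0,0,0.0283,0.045],
    [0,0,0,0.0185,0,0.03,0.045],
    [0,0,0,0.0185,0,0.03,0.05],
    [0,0,0,0.0185,0,0.03,0.05],
    [0,0,0,0.0185,0,0.03,0.05],
    [0,0,0,0,0,0,0.05],
    [0,0,0,0,0,0,0.05],
    [0,0,0,0,0,0,0.05],
    [0,0,0,0,0,0,0.05],
    [0,0,0,0,0,0,0.05],
  ],
)

```text
clock: 14.18
position: [640.3, 32.6, 298.5]
ee_rot: [-0.001, 0.062, 0.998, 0.0]
contact_force: [-0.4, 0.1, 0.2]
opening: 50.0
gripper_force: 0.0
```

```bash
python3 - <<'E'
from h import *
s=shot("wrist");print(env.state()["position"],-s["R"].T@s["t"])
cv2.imwrite("pics/w5.png",s["bgr"]); import pickle; pickle.dump(s,open("w5.pkl","wb"))
print(proj(s,[[533,202,22],[569,33,137]]))
E
```

```text
[640.375  32.576 298.59 ] [558.129  43.128 441.473]
[[396.872  70.465]
 [268.108 118.924]]
```

View pics/w5.png

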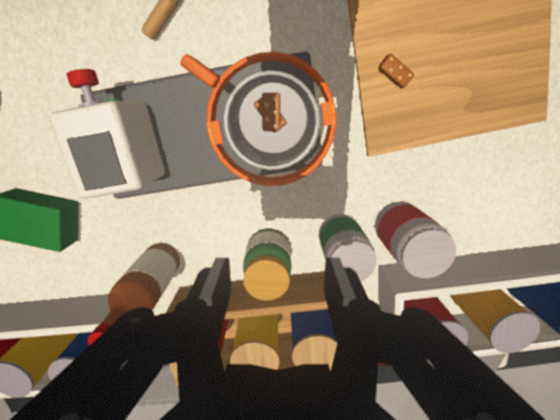

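Three bars lie in the canister at (270,112); the ring is centred near (271,118), lugs at (214,131) and (331,112), wing (199,69), knob (83,77), last bar (397,70).

```bash
python3 - <<'E'
from h import *
import pickle; s=pickle.load(open("w5.pkl","rb"))
m=mask(s,(3,170,100),(14,255,255)); m[200:]=0; m[:,:170]=0; m[:,345:]=0
c=blobs(m,300)[0]; pts=c.reshape(-1,2)
# outer contour minus wing -> top outer edge z~137.5, r=64
P=plane(s,pts,137.5)[:,:2]
for it in range(4):
    A=np.c_[2*P,np.ones(len(P))]; x=np.linalg.lstsq(A,(P**2).sum(1),rcond=None)[0]; r=np.sqrt(x[2]+x[:2]@x[:2]); d=np.abs(np.hypot(*(P-x[:2]).T)-r); P=P[d<(8,4,3,3)[it]]
print("outer",x[:2],r,d.max(),len(P))
ctr=x[:2]
cs,hi=cv2.findContours(m,cv2.RETR_CCOMP,cv2.CHAIN_APPROX_NONE)
h=max([c for c,q in zip(cs,hi[0]) if q[3]>=0],key=cv2.contourArea).reshape(-1,2)
Q=plane(s,h,135)[:,:2]-ctr; rr=np.hypot(*Q.T); th=np.degrees(np.arctan2(Q[:,1],Q[:,0]))
o=np.argsort(th)
print("hole r by angle",[(int(a),round(float(np.median(rr[(th>=a)&(th<a+10)])),1)) for a in range(-180,180,10) if ((th>=a)&(th<a+10)).any()])
# wing
W=plane(s,pts,149)[:,:2]-ctr; k=np.hypot(*W.T)>74; w=W[k].mean(0); print("wing",w,np.degrees(np.arctan2(w[1],w[0])),np.hypot(*W.T).max())
# bar
x,y=397,70;wd=26;g=s["hsv"][y-wd:y+wd,x-wd:x+wd,1]
t,mm=cv2.threshold(cv2.GaussianBlur(g,(3,3),0),0,255,cv2.THRESH_OTSU); mm=cv2.morphologyEx(mm,cv2.MORPH_OPEN,np.ones((5,5)))
for b in blobs(mm,100): rct=cv2.minAreaRect(plane(s,b.reshape(-1,2)+[x-wd,y-wd],20)[:,:2].astype(np.float32)); print("bar",rct)
# knob
k=mask(s,(174,120,60),(180,255,255))|mask(s,(0,150,60),(4,255,255)); k[100:]=0;k[:,130:]=0
b=blobs(k,30)[0]; print("knob",cen(b),cv2.contourArea(b),plane(s,cen(b),92), plane(s,b.reshape(-1,2)[[np.argmin(b[:,0,0]),np.argmax(b[:,0,0])]],88))
# base lines: edges by hough (grey base top z=25)
e=cv2.Canny(s["bgr"],40,120); 
L=cv2.HoughLinesP(e,1,np.pi/360,35,minLineLength=45,maxLineGap=6)
for l in L[:,0]:
    if max(l[0],l[2])<270 and max(l[1],l[3])<210:
        a=plane(s,l.reshape(2,2),25)[:,:2]; v=a[1]-a[0]; print(l,np.round(a.ravel()),round(np.degrees(np.arctan2(v[1],v[0]))%180,1))
E
```

```text
outer [571.705  34.061] 60.70747325740282 3.6524526791773724 388
hole r by angle [(-180, 57.4), (-170, 56.9)]
wing [-58.386 -62.621] -132.9955013416862 94.43741558599979
bar ((533.11328125, 201.45022583007812), (44.93281936645508, 24.39870834350586), 48.233924865722656)
knob [81.485 77.491] 364.0 [[ 500.839 -164.747   92.   ]] [[ 494.364 -182.274   88.   ]
 [ 508.009 -152.573   88.   ]]
[117 198 248 178] [ 655. -205.  649.  -10.] 91.6
[135  82 191  72] [ 505. -136.  503.  -61.] 91.5
[111  87 141 187] [ 507. -169.  643. -165.] 1.7
[110 132 126 183] [ 562. -187.  635. -185.] 1.6
[ 79 197 127 190] [ 646. -261.  645. -187.] 91.0
[146 106 164 168] [ 536. -129.  620. -125.] 2.8
[152 111 170 175] [ 543. -123.  631. -119.] 2.5
[ 13 188  62 197] [ 620. -356.  643. -287.] 71.9
[ 66 140  88 195] [ 564. -252.  645. -246.] 4.0
```

Call:
arm_command(
  motion=[
    [0,0,6.1,-0.0119,0.0188,-0.015,0.05],
    [0,0,6.1,-0.0119,0.0188,-0.015,0.05],
    [0,0,6.1,-0.0119,0.0188,-0.015,0.05],
    [0,0,6.1,-0.0119,0.0188,-0.015,0.05],
    [0,0,6.1,-0.0119,0.0188,-0.015,0.05],
    [0,0,6.1,-0.0119,0.0188,-0.015,0.05],
    [0,0,6.1,-0.0119,0.0188,-0.015,0.05],
    [0,0,6.1,-0.0119,0.0188,-0.015,0.05],
    [0,0,6.1,-0.0119,0.0188,-0.015,0.05],
    [0,0,0,0,0,-0.04,0.05],
    [0,0,0,0,0,-0.04,0.05],
    [0,0,0,0,0,-0.04,0.05],
    [0,0,0,0,0,-0.02,0.05],
    [0,0,0,0,0,0,0.05],
    [0,0,0,0,0,0,0.05],
    [0,0,0,0,0,0,0.05],
  ],
)

```text
clock: 15.57
position: [535.4, 201.8, 26.2]
ee_rot: [0.001, -0.405, 0.914, -0.0]
contact_force: [0.4, -0.5, 1.1]
opening: 50.0
gripper_force: 0.0
```

```bash
python3 - <<'E'
from h import *
import pickle; s=pickle.load(open("w5.pkl","rb"))
m=mask(s,(2,120,70),(18,255,255)); m[205:]=0; m[:,170-5:][:, 180:]=0; m[:,:165]=0
m=cv2.morphologyEx(m,cv2.MORPH_CLOSE,np.ones((3,3)))
ys,xs=np.nonzero(m); px=np.c_[xs,ys]
from scipy.optimize import least_squares
def fit(z,c0,f,lo,hi):
    for _ in range(3):
        P=plane(s,px,z)[:,:2]; D=P-c0; r=np.hypot(*D.T); th=np.degrees(np.arctan2(D[:,1],D[:,0]))
        k=(r>lo)&(r<hi); D,r,th,Q=D[k],r[k],th[k],P[k]; E=[]
        for a in range(-180,180,6):
            if -160<a<-105: continue
            j=np.where((th>=a)&(th<a+6))[0]
            if len(j): E.append(Q[j[f(r[j])]])
        E=np.array(E); q=least_squares(lambda v:np.hypot(*(E-v[:2]).T)-v[2],[*c0,60],loss="soft_l1").x; c0=q[:2]
    return q,np.round(np.hypot(*(E-c0).T)-q[2],1)
print(*fit(137.5,np.array([571.,34.]),np.argmax,40,72))
print(*fit(130,np.array([571.,34.]),np.argmax,40,72))
print(*fit(137.5,np.array([571.,34.]),np.argmin,45,72))
E
```

```text
[572.799  35.352  63.316] [-0.6 -0.7 -0.2 -0.2  0.3  0.2  0.6  0.4  0.5  0.5  0.5 -0.  -0.1  0.2
  0.4 -0.2 -0.4 -0.6 -0.2 -0.4 -0.5 -0.4 -0.3 -0.3 -0.5  0.5  0.5  0.1
  0.2 -0.5 -0.7  0.2  0.5  0.2  0.4  0.2  0.5 -0.5  0.3  0.3  0.6 -0.2
 -0.3  0.   0.3  0.2  0.2  0.3 -0.2 -0.4 -1. ]
[573.161  35.16   64.878] [-0.7 -0.7 -0.2 -0.2  0.3  0.2  0.6  0.4  0.5  0.5  0.5 -0.  -0.1  0.2
  0.4 -0.2 -0.5 -0.6 -0.2 -0.4 -0.5 -0.4 -0.4 -0.3 -0.5  0.5  0.5  0.1
  0.3 -0.5 -0.7  0.2  0.5  0.2  0.4  0.3  0.5 -0.5  0.3  0.3  0.6 -0.2
 -0.3  0.   0.3  0.2  0.2  0.3 -0.2 -0.4 -1. ]
[572.103  35.782  54.7  ] [ 0.2  0.6  1.   0.7 -2.6 -4.  -3.8 -3.6 -2.5  0.5  0.5  0.3  0.9  0.3
  0.4  0.2  0.2  0.3 -0.2  0.3  0.3  0.3 -0.   0.5 -0.4 -0.4 -0.2  0.1
  0.3  0.   0.1  0.8  0.8  0.8 -4.3 -5.2 -5.1 -5.2 -4.1  0.4  0.7  0.2
 -0.  -0.   0.2  0.2  0.1  0.   0.1  0.6 -0.2]
```

Call:
arm_command(
  motion=[
    [0,0,0,-0.001,0,-0.014,0.05],
    [0,0,0,0,0,0,0.05],
    [0,0,0,0,0,0,0.01],
    [0,0,0,0,0,0,0.01],
    [0,0,0,0,0,0,0.01],
    [0,0,0,0,0,0,0.01],
    [0,0,0,0,0,0.034,0.01],
    [0,0,0,0,0,0.034,0.01],
    [0,0,0,0,0,0.034,0.01],
    [0,0,0,0,0,0.034,0.01],
    [0,0,0,0,0,0.034,0.01],
    [0,0,0,0.0075,-0.0333,0,0.01],
    [0,0,0,0.0075,-0.0333,0,0.01],
    [0,0,0,0.0075,-0.0333,0,0.01],
    [0,0,0,0.0075,-0.0333,0,0.01],
    [0,0,0,0.0075,-0.0333,0,0.01],
    [0,0,0,0,0,0,0.01],
    [0,0,0,0,0,0,0.01],
    [0,0,0,0,0,0,0.01],
  ],
)

```text
clock: 17.15
position: [570.7, 35.3, 181.0]
ee_rot: [0.0, -0.405, 0.914, 0.0]
contact_force: [-0.9, 0.4, -1.1]
opening: 20.0
gripper_force: 58.9
```

Call:
arm_command(
  motion=[
    [0,0,0,0,0,-0.028,0.01],
    [0,0,0,0,0,-0.028,0.01],
    [0,0,0,0,0,-0.028,0.01],
    [0,0,0,0,0,0,0.01],
    [0,0,0,0,0,0,0.045],
    [0,0,0,0,0,0,0.045],
    [0,0,0,0,0,0,0.045],
    [0,0,0,0,0,0.035,0.045],
    [0,0,0,0,0,0.035,0.045],
    [0,0,0,0,0,0.035,0.045],
    [0,0,-4.8,-0.004,-0.04,0.005,0.05],
    [0,0,-4.8,-0.004,-0.04,0.005,0.05],
    [0,0,-4.8,-0.004,-0.04,0.005,0.05],
    [0,0,-4.8,-0.004,-0.04,0.005,0.05],
    [0,0,-4.8,-0.004,-0.04,0.005,0.05],
    [0,0,-4.8,-0.004,-0.04,0.005,0.05],
    [0,0,-4.8,-0.004,-0.04,0.005,0.05],
    [0,0,-4.8,-0.004,-0.04,0.005,0.05],
    [0,0,-4.8,-0.004,-0.04,0.005,0.05],
    [0,0,-4.8,-0.004,-0.04,0.005,0.05],
  ],
)

```text
clock: 18.82
position: [530.8, -367.2, 254.7]
ee_rot: [0.001, 0.004, 1.0, -0.001]
contact_force: [0.2, -0.2, 0.3]
opening: 50.0
gripper_force: 0.0
```

Call:
arm_command(
  motion=[
    [0,0,0,0,0,0,0.06],
    [0,0,0,0,0,0,0.06],
    [0,0,0,0,0,0,0.06],
    [0,0,0,0,0,0,0.06],
    [0,0,0,0,0,0,0.06],
  ],
)

```text
clock: 19.23
position: [531.3, -363.4, 252.2]
ee_rot: [0.0, 0.001, 1.0, -0.0]
contact_force: [-0.8, 0.8, -0.2]
opening: 59.8
gripper_force: 0.0
```

```bash
python3 - <<'E'
from h import *
s=shot("wrist"); st=env.state(); print(st["position"],st["ee_rot"])
cv2.imwrite("pics/w6.png",s["bgr"]); import pickle; pickle.dump(s,open("w6.pkl","wb"))
m=mask(s,(100,120,50),(130,255,255))
for b in blobs(m,100): print(cen(b),cv2.contourArea(b),plane(s,cen(b),30)[0])
c=shot("scene"); p=proj(c,[572.8,35.4,80])[0].astype(int); cr=c["bgr"][p[1]-60:p[1]+60,p[0]-70:p[0]+70]
a=np.zeros((420,240,3),np.uint8); a[:206]=cv2.resize(cr,(240,206)); cv2.imwrite("pics/w6b.png",np.hstack([s["bgr"],a]))
E
```

```text
[ 531.261 -363.385  252.078] [ 0.     0.001  1.    -0.   ]
[254.361 131.114] 735.5 [ 477.384 -389.935   30.   ]
```

View pics/w6b.png

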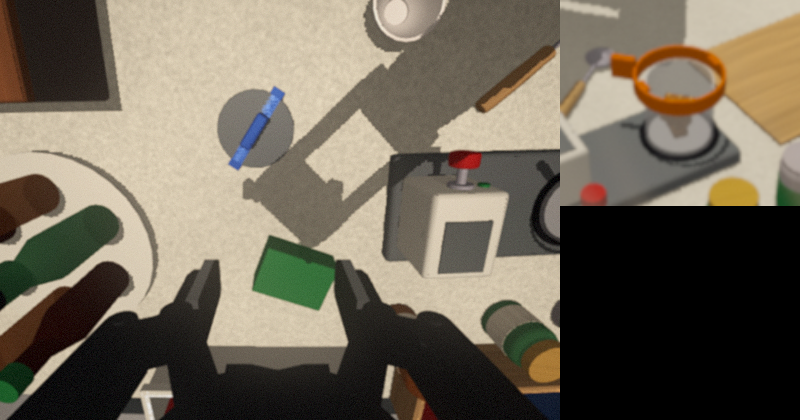

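The lid is at (256,127) with the blue axis from (276,91) to (236,165); clear of neighbours. The scene crop shows the canister with the bars inside.

```bash
python3 - <<'E'
from h import *
import pickle; s=pickle.load(open("w6.pkl","rb"))
m=mask(s,(100,120,50),(130,255,255)); b=blobs(m,100)[0].reshape(-1,2)
P=plane(s,b,12)[:,:2]; (c,sz,a)=cv2.minAreaRect(P.astype(np.float32)); print("blue rect",c,sz,a)
# farthest pair
D=np.linalg.norm(P[:,None]-P[None],axis=2); i,j=np.unravel_index(D.argmax(),D.shape); 
# tip lines: mean of the points within 4mm of each end along axis
u=(P[i]-P[j])/D.max(); t=P@u; A=P[t>t.max()-5].mean(0); B=P[t<t.min()+5].mean(0); print(D.max(),A,B,(A+B)/2,np.degrees(np.arctan2(*(A-B)[::-1])))
# disc: dark grey
x0,y0=256,127; g=s["bgr"].max(2); sub=(g[y0-50:y0+50,x0-50:x0+50]<128).astype(np.uint8)*255
hs=s["hsv"][y0,x0-25],s["hsv"][y0-30,x0-45]; print(hs)
t,mm=cv2.threshold(s["bgr"][y0-50:y0+50,x0-50:x0+50,2],0,255,cv2.THRESH_OTSU+cv2.THRESH_BINARY_INV)
mm=cv2.morphologyEx(mm,cv2.MORPH_OPEN,np.ones((9,9)))
for q in blobs(mm,300): Q=plane(s,q.reshape(-1,2)+[x0-50,y0-50],11)[:,:2]; print(t,cv2.contourArea(q),cv2.minEnclosingCircle(Q.astype(np.float32)),cv2.fitEllipse(Q.astype(np.float32)))
E
```

```text
blue rect (476.6592102050781, -390.4078674316406) (14.152804374694824, 108.51270294189453) 57.16943359375
108.61746360993791 [ 521.663 -418.31 ] [ 432.297 -361.288] [ 476.98  -389.799] -32.54127639313852
(array([ 16,  27, 121], dtype=uint8), array([ 18,  45, 213], dtype=uint8))
163.0 5689.0 ((490.8936767578125, -376.3580627441406), 67.10609436035156) ((483.76513671875, -382.84149169921875), (94.13735961914062, 124.98529815673828), 133.5290985107422)
```

Call:
arm_command(
  motion=[
    [0,0,-4.7,-0.0078,-0.0038,-0.027,0.05],
    [0,0,-4.7,-0.0078,-0.0038,-0.027,0.05],
    [0,0,-4.7,-0.0078,-0.0038,-0.027,0.05],
    [0,0,-4.7,-0.0078,-0.0038,-0.027,0.05],
    [0,0,-4.7,-0.0078,-0.0038,-0.027,0.05],
    [0,0,-4.7,-0.0078,-0.0038,-0.027,0.05],
    [0,0,-4.5,-0.0078,-0.0038,-0.027,0.05],
    [0,0,0,0,0,0,0.05],
    [0,0,0,0,0,0,0.05],
    [0,0,0,0,0,0,0.05],
    [0,0,0,0,0,0,0.05],
  ],
)

```text
clock: 20.25
position: [477.9, -392.4, 65.3]
ee_rot: [0.002, 0.282, 0.959, -0.001]
contact_force: [0.5, 0.0, -0.5]
opening: 50.1
gripper_force: 0.0
```

```bash
python3 - <<'E'
from h import *
s=shot("wrist"); st=env.state(); print(st["position"],st["ee_rot"],proj(s,st["position"]-[0,0,45]))
m=mask(s,(100,120,50),(130,255,255)); b=blobs(m,100)[0].reshape(-1,2)
P=plane(s,b,12)[:,:2]; (c,sz,a)=cv2.minAreaRect(P.astype(np.float32)); print("blue rect",c,sz,a)
u=np.array([np.cos(np.radians(147.3)),np.sin(np.radians(147.3))]); t=P@u; A=P[t>t.max()-5].mean(0); B=P[t<t.min()+5].mean(0); print(A,B,(A+B)/2,np.linalg.norm(A-B),np.degrees(np.arctan2(*(A-B)[::-1])))
E
```

```text
[ 477.847 -392.421   65.215] [ 0.002  0.282  0.959 -0.001] [[276.059 233.83 ]]
blue rect (476.2575378417969, -389.63623046875) (15.783360481262207, 80.49429321289062) 56.63494110107422
[ 447.419 -364.814] [ 508.776 -410.238] [ 478.097 -387.526] 76.3410225742671 143.4864158989236
```

Call:
arm_command(
  motion=[
    [0,0,0,-0.001,0.0025,-0.02,0.05],
    [0,0,0,0,0,-0.02,0.05],
    [0,0,0,0,0,-0.008,0.05],
    [0,0,0,0,0,0,0.05],
    [0,0,0,0,0,0,0.05],
    [0,0,0,0,0,0,0.005],
    [0,0,0,0,0,0,0.005],
    [0,0,0,0,0,0,0.005],
    [0,0,0,0,0,0,0.005],
    [0,0,0,0,0,0,0.005],
    [0,0,0,0,0,0,0.005],
  ],
)

```text
clock: 21.22
position: [475.9, -389.8, 16.1]
ee_rot: [0.001, 0.283, 0.959, -0.001]
contact_force: [0.1, 0.2, 5.7]
opening: 12.9
gripper_force: 59.8
```

Call:
arm_command(
  motion=[
    [0,0,0,0,0,0.03,0.005],
    [0,0,0,0,0,0.034,0.005],
    [0,0,0,0,0,0.034,0.005],
    [0,0,0,0,0,0.034,0.005],
    [0,0,0,0,0,0.034,0.005],
    [0,0,0,0,0,0.034,0.005],
    [0,0,2.9,0.0081,0.0354,0.002,0.005],
    [0,0,2.9,0.0081,0.0354,0.002,0.005],
    [0,0,2.9,0.0081,0.0354,0,0.005],
    [0,0,2.9,0.0081,0.0354,0,0.005],
    [0,0,2.9,0.0081,0.0354,0,0.005],
    [0,0,2.9,0.0081,0.0354,0,0.005],
    [0,0,2.9,0.0081,0.0354,0,0.005],
    [0,0,2.9,0.0081,0.0354,0,0.005],
    [0,0,2.9,0.0081,0.0354,0,0.005],
    [0,0,2.9,0.0081,0.0354,0,0.005],
    [0,0,2.9,0.0081,0.0354,0,0.005],
    [0,0,2.6,0.0081,0.0354,0,0.005],
  ],
)

```text
clock: 22.72
position: [572.2, 37.6, 218.7]
ee_rot: [-0.0, -0.015, 1.0, -0.0]
contact_force: [1.4, 0.4, -1.4]
opening: 13.1
gripper_force: 58.9
```

Call:
arm_command(
  motion=[
    [0,0,0,0,0,0,0.005],
    [0,0,0,0,0,0,0.005],
    [0,0,0,0,0,0,0.005],
    [0,0,0,0,0,0,0.005],
    [0,0,0,0,0,0,0.005],
    [0,0,0,0,0,0,0.005],
  ],
)

```text
clock: 23.22
position: [572.2, 34.5, 218.7]
ee_rot: [-0.0, -0.013, 1.0, -0.0]
contact_force: [-0.1, 0.0, -1.7]
opening: 13.3
gripper_force: 58.9
```

```bash
python3 - <<'E'
from h import *
st=env.state(); print(st["position"],st["ee_rot"],st["opening"])
I=[]
for n in ["wrist","side","scene"]:
    s=shot(n); X=st["position"]; p=proj(s,X-[0,0,8])[0].astype(int)
    if n=="wrist":
        m=mask(s,(100,120,50),(130,255,255))
        for b in blobs(m,30): P=plane(s,b.reshape(-1,2),X[2]-5)[:,:2]; print(cen(b),P.min(0),P.max(0),cv2.minAreaRect(P.astype(np.float32)))
        cr=s["bgr"][150:,80:480]
        I.append(cv2.resize(cr,(445,300)))
    else: I.append(cv2.resize(s["bgr"][max(p[1]-45,0):p[1]+65,p[0]-60:p[0]+60],(327,300)))
I=[cv2.resize(i,(266,300)) for i in I[1:]]+[cv2.resize(I[0],(266,180))]
I[2]=np.vstack([I[2],np.zeros((120,266,3),np.uint8)])
cv2.imwrite("pics/w7.png",np.hstack(I))
E
```

```text
[572.248  34.514 218.681] [-0.    -0.013  1.    -0.   ] 13.315772182348383
[277.195 255.346] [517.67   25.855] [630.121  44.49 ] ((573.8972778320312, 34.762123107910156), (112.15483093261719, 17.051013946533203), 1.527614712715149)
[ 17.486 403.67 ] [ 678.386 -164.338] [ 708.575 -125.846] ((691.2169189453125, -146.39474487304688), (16.810441970825195, 46.17905807495117), 45.25548553466797)
[543.776 408.928] [678.176 207.681] [698.567 245.75 ] ((688.0863037109375, 226.7379608154297), (38.81752395629883, 19.453628540039062), 87.75054168701172)
```

View pics/w7.png

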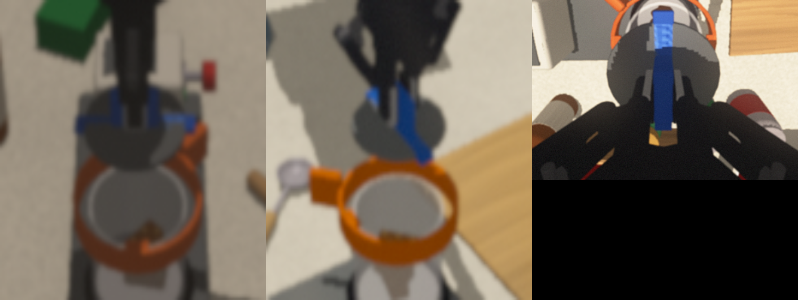

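All three crops show the lid held level above the mouth; blue bar along the keeper's front-back line (wrist ~(277,255)), brown bars seen just inside the near rim. I check the pile height by triangulation before lowering.

```bash
python3 - <<'E'
from h import *
R=[]
for n in ["scene","side"]:
    s=shot(n); p=proj(s,[572.8,35.4,85])[0].astype(int); w=22
    h=s["hsv"]; m=mask(s,(8,60,30),(20,200,170)); o=mask(s,(2,175,60),(13,255,255)); 
    z=np.zeros_like(m); z[p[1]-w:p[1]+w,p[0]-w:p[0]+w]=255; m&=z
    for b in blobs(m,8): print(n,p,cen(b),cv2.boundingRect(b),cv2.contourArea(b), [plane(s,cen(b),q)[0][:2].round() for q in (50,70,90,110)])
    cv2.imwrite(f"pics/c8{n}.png",cv2.resize(s["bgr"][p[1]-35:p[1]+30,p[0]-35:p[0]+35],(400,371),interpolation=cv2.INTER_CUBIC))
cv2.imwrite("pics/c8.png",np.hstack([cv2.imread(f"pics/c8{n}.png") for n in ("scene","side")]))
E
```

```text
scene [281 211] [279.897 218.59 ] (259, 212, 44, 12) 52.0 [array([557.,  39.]), array([578.,  28.]), array([598.,  17.]), array([618.,   6.])]
scene [281 211] [282.301 207.678] (261, 201, 42, 10) 46.0 [array([523.,  65.]), array([544.,  53.]), array([565.,  41.]), array([587.,  30.])]
scene [281 211] [295.308 190.577] (290, 189, 13, 7) 13.0 [array([476., 130.]), array([499., 116.]), array([521., 103.]), array([544.,  89.])]
side [270 224] [270.918 230.031] (248, 219, 44, 22) 555.0 [array([573.,  20.]), array([572.,  37.]), array([571.,  55.]), array([570.,  72.])]
side [270 224] [249.63  203.241] (248, 202, 6, 6) 9.0 [array([629., -65.]), array([626., -46.]), array([624., -26.]), array([621.,  -7.])]
```

View pics/c8.png

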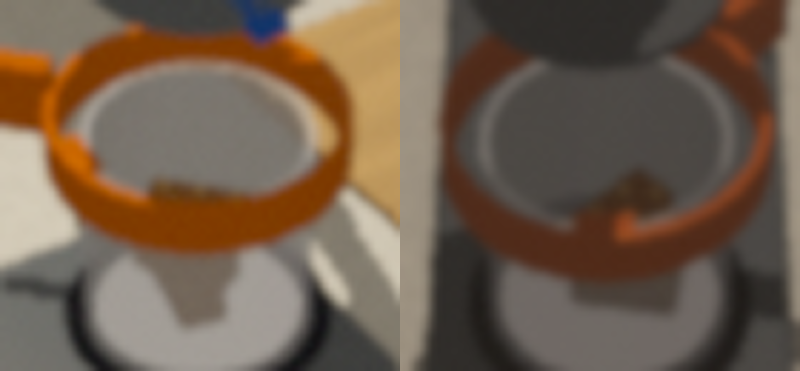

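The stack of four bars stands near the axis with its top at roughly z≈86 mm, well below the plug's seat (119 mm). Lowering the lid.

Call:
arm_command(
  motion=[
    [0,0,0,-0.001,0.0006,-0.02,0.005],
    [0,0,0,0,0,-0.02,0.005],
    [0,0,0,0,0,-0.02,0.005],
    [0,0,0,0,0,-0.008,0.005],
    [0,0,0,0,0,-0.004,0.005],
    [0,0,0,0,0,-0.003,0.005],
    [0,0,0,0,0,0,0.005],
    [0,0,0,0,0,0,0.005],
    [0,0,0,0,0,0,0.005],
  ],
)

```text
clock: 24.22
position: [572.1, 36.3, 144.9]
ee_rot: [0.001, -0.014, 1.0, -0.0]
contact_force: [0.1, -0.2, -0.5]
opening: 12.8
gripper_force: 58.9
```

Call:
arm_command(
  motion=[
    [0,0,0,-0.0005,-0.0008,-0.002,0.005],
    [0,0,0,0,0,-0.002,0.005],
    [0,0,0,0,0,-0.002,0.005],
    [0,0,0,0,0,-0.002,0.005],
    [0,0,0,0,0,-0.001,0.005],
    [0,0,0,0,0,-0.001,0.005],
    [0,0,0,0,0,0,0.005],
    [0,0,0,0,0,0,0.005],
    [0,0,0,0,0,0,0.005],
  ],
)

```text
clock: 24.97
position: [570.8, 35.6, 135.1]
ee_rot: [-0.0, -0.014, 1.0, -0.0]
contact_force: [-5.5, 0.2, 9.7]
opening: 13.1
gripper_force: 60.6
```

Call:
arm_command(
  motion=[
    [0,0,0,0,0,0,0.03],
    [0,0,0,0,0,0,0.03],
    [0,0,0,0,0,0,0.03],
    [0,0,0,0,0,0.02,0.03],
    [0,0,0,0,0,0.03,0.03],
    [0,0,0,0,0,0.04,0.03],
    [0,0,0,0.0185,0,0.03,0.03],
    [0,0,0,0.0185,0,0.03,0.03],
    [0,0,0,0.0185,0,0.01,0.03],
    [0,0,0,0.0185,0,0,0.03],
    [0,0,0,0,0,0,0.03],
    [0,0,0,0,0,0,0.03],
    [0,0,0,0,0,0,0.03],
    [0,0,0,0,0,0,0.03],
  ],
)

```text
clock: 26.13
position: [643.9, 35.7, 292.8]
ee_rot: [-0.001, -0.014, 1.0, 0.0]
contact_force: [0.6, 0.9, -0.3]
opening: 30.1
gripper_force: 0.0
```

```bash
python3 - <<'E'
from h import *
s=shot("wrist"); st=env.state(); print(st["position"],st["ee_rot"])
cv2.imwrite("pics/w9.png",s["bgr"]); import pickle; pickle.dump(s,open("w9.pkl","wb"))
m=mask(s,(100,120,50),(130,255,255))
for b in blobs(m,60):
    P=plane(s,b.reshape(-1,2),131)[:,:2]; print(cen(b),cv2.minAreaRect(P.astype(np.float32)))
I=[s["bgr"]]
p=proj(shot("side"),[572.8,35.4,125])[0].astype(int)
for n in ["side","scene"]:
    q=shot(n); p=proj(q,[572.8,35.4,125])[0].astype(int); I.append(cv2.resize(q["bgr"][p[1]-35:p[1]+35,p[0]-40:p[0]+40],(240,210),interpolation=cv2.INTER_CUBIC))
cv2.imwrite("pics/w9b.png",np.hstack([I[0],np.vstack(I[1:])]))
E
```

```text
[643.969  35.725 293.066] [-0.001 -0.014  1.     0.   ]
[ 48.611 327.827] ((835.4649047851562, -247.48928833007812), (55.11878967285156, 61.55746078491211), 45.204505920410156)
[279.367 118.587] ((573.7891845703125, 35.81715393066406), (47.12440872192383, 13.865560531616211), 2.15753173828125)
[539.876 330.573] ((823.7781982421875, 380.95953369140625), (52.78574752807617, 41.16461181640625), 31.39847755432129)
[279.323  61.296] ((521.8543701171875, 34.79268264770508), (7.66011381149292, 13.911092758178711), 1.6528435945510864)
[279.114 169.747] ((623.7509765625, 37.446144104003906), (8.337931632995605, 14.426408767700195), 1.6415690183639526)
```

View pics/w9b.png

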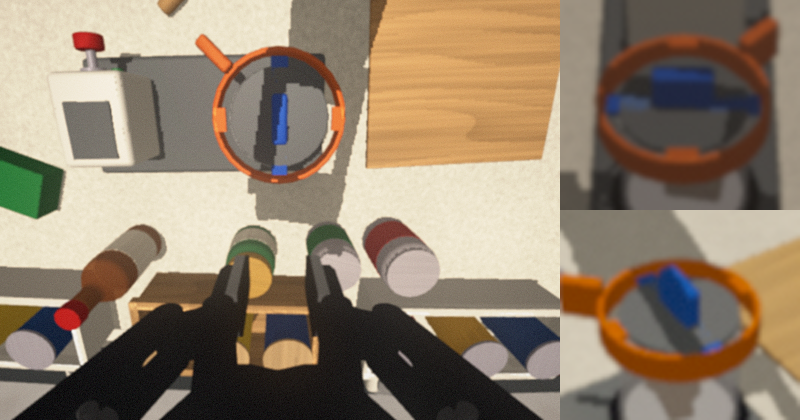

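The lid is seated level with its tabs on the front-back line: tabs at (279,61) and (279,170), handle (279,118), lugs at (219,118) and (338,118); the wing stands at (213,53).

Call:
arm_command(
  motion=[
    [0,0,6.4,-0.0183,-0.0087,-0.01,0.05],
    [0,0,6.4,-0.0183,-0.0087,-0.01,0.05],
    [0,0,6.4,-0.0183,-0.0087,-0.01,0.05],
    [0,0,6.4,-0.0183,-0.0087,-0.01,0.05],
    [0,0,6.4,-0.0183,-0.0087,-0.01,0.05],
    [0,0,6.4,-0.0183,-0.0087,-0.01,0.05],
    [0,0,6.6,-0.0183,-0.0087,-0.01,0.05],
    [0,0,0,0,0,-0.02,0.05],
    [0,0,0,0,0,-0.02,0.05],
    [0,0,0,0,0,0,0.05],
    [0,0,0,0,0,0,0.05],
    [0,0,0,0,0,0,0.05],
  ],
)

```text
clock: 27.33
position: [517.4, -25.4, 184.8]
ee_rot: [0.001, -0.395, 0.918, -0.0]
contact_force: [-0.6, 0.7, 0.7]
opening: 49.8
gripper_force: 0.0
```

```bash
python3 - <<'E'
from h import *
s=shot("wrist"); st=env.state(); print(st["position"],90+np.degrees(2*np.arctan2(-st["ee_rot"][1],st["ee_rot"][2])),st["joints"])
cv2.imwrite("pics/w10.png",s["bgr"]); print(proj(s,[515.8,-24.9,149]),proj(s,st["position"]*[1,1,0]+[0,0,149]))
m=mask(s,(3,150,80),(14,255,255)); 
px=np.c_[np.nonzero(m)[::-1]]; P=plane(s,px,149)[:,:2]; D=P-[572.8,35.4]; a=np.radians(226.6); r=D@[np.cos(a),np.sin(a)]; t=D@[-np.sin(a),np.cos(a)]
k=(r>74)&(r<100)&(abs(t)<25); print(k.sum(),r[k].max(),np.percentile(t[k],[2,50,98]))
E
```

```text
[517.729 -25.41  185.189] 136.6006427214598 [-0.278  0.1    1.796  0.     1.244 -2.662]
[[280.014 238.726]] [[277.324 240.055]]
893 99.46415632957083 [-17.804   0.711  18.482]
```

View pics/w10.png

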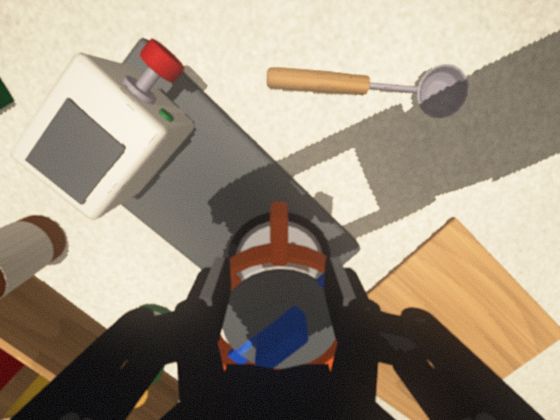

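The wing lies at (279,235), straight between the fingers and aligned with them.

Call:
arm_command(
  motion=[
    [0,0,0,-0.001,0,-0.02,0.05],
    [0,0,0,-0.0005,0,-0.02,0.05],
    [0,0,0,0,0,-0.02,0.05],
    [0,0,0,0,0,0,0.05],
    [0,0,0,0,0,0,0.05],
    [0,0,0,0,0,0,0.05],
    [0,0,0,0,0,0,0.005],
    [0,0,0,0,0,0,0.005],
    [0,0,0,0,0,0,0.005],
    [0,0,0,0,0,0,0.005],
    [0,0,0,0,0,0,0.005],
  ],
)

```text
clock: 28.3
position: [515.8, -25.3, 124.9]
ee_rot: [0.001, -0.396, 0.918, -0.0]
contact_force: [-2.4, 0.5, 5.2]
opening: 11.2
gripper_force: 58.8
```

```bash
python3 - <<'E'
from h import *
p=env.state()["position"]; c=np.array([572.8,35.4]); d=p[:2]-c; print(p,np.hypot(*d),np.degrees(np.arctan2(d[1],d[0]))%360)
th0=np.arctan2(d[1],d[0]); r=np.hypot(*d); q=[c+r*np.array([np.cos(th0-np.radians(6*i)),np.sin(th0-np.radians(6*i))]) for i in range(16)]
print((np.diff(q,axis=0)/1000).round(4).tolist())
E
```

```text
[515.796 -25.342 124.863] 83.3006228705403 226.81806564210038
[[-0.006, 0.0063], [-0.0053, 0.0069], [-0.0046, 0.0074], [-0.0038, 0.0078], [-0.003, 0.0082], [-0.0021, 0.0085], [-0.0012, 0.0086], [-0.0003, 0.0087], [0.0006, 0.0087], [0.0015, 0.0086], [0.0024, 0.0084], [0.0033, 0.0081], [0.0041, 0.0077], [0.0049, 0.0072], [0.0056, 0.0067]]
```

Call:
arm_command(
  motion=[
    [0,0,-6,-0.006,0.0063,0,0.005],
    [0,0,-6,-0.0053,0.0069,0,0.005],
    [0,0,-6,-0.0046,0.0074,0,0.005],
    [0,0,-6,-0.0038,0.0078,0,0.005],
    [0,0,-6,-0.003,0.0082,0,0.005],
    [0,0,-6,-0.0021,0.0085,0,0.005],
    [0,0,-6,-0.0012,0.0086,0,0.005],
  ],
)

```text
clock: 28.88
position: [489.8, 28.4, 124.9]
ee_rot: [0.001, -0.038, 0.999, -0.0]
contact_force: [1.4, -0.8, 4.0]
opening: 10.9
gripper_force: 59.0
```

Call:
arm_command(
  motion=[
    [0,0,-6,-0.0003,0.0087,0,0.005],
    [0,0,-6,0.0006,0.0087,0,0.005],
    [0,0,-6,0.0015,0.0086,0,0.005],
    [0,0,-6,0.0024,0.0084,0,0.005],
    [0,0,-6,0.0033,0.0081,0,0.005],
    [0,0,-6,0.0041,0.0077,0,0.005],
    [0,0,0,0,0,0,0.005],
    [0,0,0,0,0,0,0.005],
  ],
)

```text
clock: 29.55
position: [501.7, 78.2, 124.9]
ee_rot: [0.001, 0.269, 0.963, -0.0]
contact_force: [-1.0, -3.4, 7.6]
opening: 11.3
gripper_force: 59.9
```

Call:
arm_command(
  motion=[
    [0,0,-6,0.0049,0.0072,0,0.005],
    [0,0,-5,0.0048,0.0058,0,0.005],
    [0,0,0,0,0,0,0.005],
    [0,0,0,0,0,0,0.005],
    [0,0,0,0,0,0,0.005],
  ],
)

```text
clock: 29.97
position: [511.3, 90.8, 124.9]
ee_rot: [0.001, 0.36, 0.933, -0.0]
contact_force: [-2.3, -2.9, 8.2]
opening: 10.4
gripper_force: 60.4
```

Call:
arm_command(
  motion=[
    [0,0,0,0,0,0,0.04],
    [0,0,0,0,0,0,0.04],
    [0,0,0,0,0,0,0.04],
    [0,0,0,0,0,0.035,0.04],
    [0,0,0,0,0,0.035,0.04],
    [0,0,0,0,0,0.035,0.04],
    [0,0,0,0,0,0.035,0.04],
    [0,0,6.26,0.0113,-0.0244,0,0.05],
    [0,0,6.26,0.0113,-0.0244,0,0.05],
    [0,0,6.26,0.0113,-0.0244,0,0.05],
    [0,0,6.26,0.0113,-0.0244,0,0.05],
    [0,0,6.26,0.0113,-0.0244,0,0.05],
    [0,0,6.26,0.0113,-0.0244,0,0.05],
    [0,0,6.26,0.0113,-0.0244,0,0.05],
    [0,0,0,0,0,0,0.05],
    [0,0,0,0,0,0,0.05],
    [0,0,0,0,0,0,0.05],
    [0,0,0,0,0,0,0.05],
  ],
)

```text
clock: 31.47
position: [589.2, -78.2, 263.4]
ee_rot: [-0.0, -0.012, 1.0, 0.0]
contact_force: [-0.2, 0.5, 0.3]
opening: 50.2
gripper_force: 0.0
```

```bash
python3 - <<'E'
from h import *
s=shot("wrist"); st=env.state(); print(st["position"],90+np.degrees(2*np.arctan2(-st["ee_rot"][1],st["ee_rot"][2])))
cv2.imwrite("pics/w11.png",s["bgr"])
m=mask(s,(3,150,80),(14,255,255)); px=np.c_[np.nonzero(m)[::-1]]; P=plane(s,px,149)[:,:2]; D=P-[572.8,35.4]; r=np.hypot(*D.T); k=(r>74)&(r<100); w=D[k].mean(0); print("wing",k.sum(),np.degrees(np.arctan2(w[1],w[0])))
P=plane(s,px,135)[:,:2]; D=P-[572.8,35.4]; r=np.hypot(*D.T); th=np.degrees(np.arctan2(D[:,1],D[:,0])); k=(r<57)&(r>49); print("lug angles",np.histogram(th[k],np.arange(-180,181,20)))
m=mask(s,(100,120,50),(130,255,255))
for b in blobs(m,60): print(cen(b),cv2.minAreaRect(plane(s,b.reshape(-1,2),131)[:,:2].astype(np.float32)))
k=mask(s,(174,120,60),(180,255,255))|mask(s,(0,150,60),(4,255,255))
for b in blobs(k,100): print("red",cen(b),cv2.boundingRect(b),plane(s,cen(b),90)[0],cv2.minAreaRect(plane(s,b.reshape(-1,2),88)[:,:2].astype(np.float32)))
E
```

```text
[589.24  -78.073 263.612] 91.4436160782693
wing 715 141.58254952373605
lug angles (array([ 99,   0,   0,   0,   0,   0,   0,  29,  83, 118, 136, 141, 150,
       158, 164, 122,  58,  62]), array([-180, -160, -140, -120, -100,  -80,  -60,  -40,  -20,    0,   20,
         40,   60,   80,  100,  120,  140,  160,  180]))
[402.241 183.374] ((573.6372680664062, 42.32929229736328), (100.38996887207031, 28.658369064331055), 2.0040512084960938)
[381.337 379.955] ((818.2816162109375, 53.76655197143555), (42.97493362426758, 11.44978141784668), 23.263072967529297)
red [463.892 284.001] (442, 265, 58, 52) [708.277 157.105  90.   ] ((713.4697265625, 160.45663452148438), (61.97080612182617, 64.37104797363281), 50.4505615234375)
red [ 11.838 366.063] (0, 352, 37, 41) [ 862.197 -449.019   90.   ] ((865.7045288085938, -460.57965087890625), (38.12592315673828, 111.69457244873047), 45.82304763793945)
red [170.927 383.972] (161, 367, 19, 32) [ 882.811 -221.301   90.   ] ((882.6574096679688, -224.23428344726562), (25.9139461517334, 60.6746711730957), 88.51405334472656)
red [189.687  97.32 ] (176, 90, 29, 16) [ 500.428 -167.002   90.   ] ((500.6001281738281, -167.19967651367188), (14.232138633728027, 27.8543758392334), 1.0512754917144775)
```

View pics/w11.png

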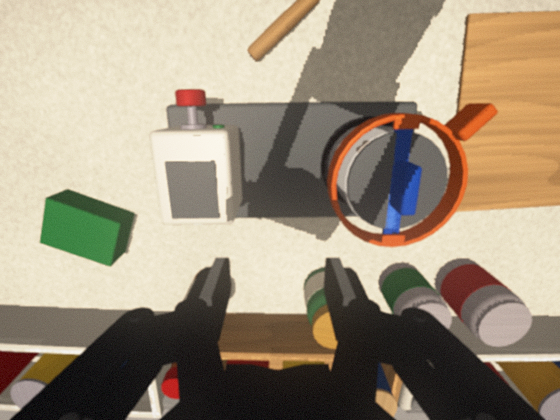

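The ring is locked: lugs at (404,121) and (393,240) sit over the blue tabs, wing at (473,121); the red knob is at (190,97), in.

Call:
arm_command(
  motion=[
    [0,0,0,-0.0126,-0.0126,-0.012,0.05],
    [0,0,0,-0.0126,-0.0126,-0.012,0.05],
    [0,0,0,-0.0126,-0.0126,-0.012,0.05],
    [0,0,0,-0.0126,-0.0126,-0.012,0.05],
    [0,0,0,-0.0126,-0.0126,-0.012,0.05],
    [0,0,0,-0.0126,-0.0126,-0.012,0.05],
    [0,0,0,-0.0126,-0.0126,-0.012,0.05],
    [0,0,0,0,0,-0.02,0.05],
    [0,0,0,0,0,-0.02,0.05],
    [0,0,0,0,0,0,0.05],
    [0,0,0,0,0,0,0.05],
    [0,0,0,0,0,0,0.05],
  ],
)

```text
clock: 32.52
position: [502.1, -167.1, 140.9]
ee_rot: [0.001, -0.013, 1.0, -0.0]
contact_force: [0.1, 0.8, -0.1]
opening: 50.0
gripper_force: 0.0
```

```bash
python3 - <<'E'
from h import *
s=shot("wrist"); st=env.state(); print(st["position"])
k=mask(s,(174,120,60),(180,255,255))|mask(s,(0,150,60),(4,255,255))
for b in blobs(k,100): print("red",cen(b),plane(s,cen(b),92)[0],cv2.minAreaRect(plane(s,b.reshape(-1,2),92)[:,:2].astype(np.float32)))
E
```

```text
[ 502.455 -167.334  141.25 ]
red [276.446 226.308] [ 498.218 -167.405   92.   ] ((498.29510498046875, -167.70489501953125), (23.84229278564453, 27.54318618774414), 2.704230546951294)
```

Well centred. Descend 75 mm, then close.

Call:
arm_command(
  motion=[
    [0,0,0,-0.002,0,-0.025,0.05],
    [0,0,0,0,0,-0.025,0.05],
    [0,0,0,0,0,-0.025,0.05],
    [0,0,0,0,0,0,0.05],
    [0,0,0,0,0,0,0.05],
    [0,0,0,0,0,0,0.05],
    [0,0,0,0,0,0,0.02],
    [0,0,0,0,0,0,0.02],
    [0,0,0,0,0,0,0.02],
    [0,0,0,0,0,0,0.02],
  ],
)

```text
clock: 33.4
position: [500.9, -167.8, 67.0]
ee_rot: [0.002, -0.012, 1.0, -0.001]
contact_force: [-1.0, 2.0, 7.1]
opening: 28.5
gripper_force: 58.5
```

Call:
arm_command(
  motion=[
    [0,0,0,-0.004,-0.0001,0,0.02],
    [0,0,0,-0.004,-0.0001,0,0.02],
    [0,0,0,-0.004,-0.0001,0,0.02],
    [0,0,0,-0.004,-0.0001,0,0.02],
    [0,0,0,-0.004,-0.0001,0,0.02],
    [0,0,0,-0.001,0,0,0.02],
    [0,0,0,0,0,0,0.02],
    [0,0,0,0,0,0,0.02],
    [0,0,0,0,0,0,0.02],
    [0,0,0,0,0,0,0.02],
  ],
)

```text
clock: 34.23
position: [480.8, -168.5, 67.0]
ee_rot: [0.003, -0.012, 1.0, -0.001]
contact_force: [4.0, 3.4, 6.5]
opening: 28.2
gripper_force: 59.3
```

```bash
python3 - <<'E'
from h import *
s=shot("side"); st=env.state(); print(st["position"],st["opening"],st["contact_force"])
k=mask(s,(170,100,50),(180,255,255))|mask(s,(0,120,50),(5,255,255)); p=proj(s,[[500,-167,85],[480,-167,85]]); print(p); x,y=p[0].astype(int); z=np.zeros_like(k); z[y-15:y+15,x-20:x+25]=1
for b in blobs(k*z,5): print(cen(b),cv2.boundingRect(b),plane(s,cen(b),85))
E
```

```text
[ 480.79  -168.568   67.029] 27.897347246104022 [4.307 2.548 6.043]
[[302.427 166.073]
 [310.295 166.231]]
```

Call:
arm_command(
  motion=[
    [0,0,0,0,0,0,0.02],
    [0,0,0,0,0,0,0.02],
    [0,0,0,0,0,0,0.02],
    [0,0,0,0,0,0,0.02],
    [0,0,0,0,0,0,0.02],
    [0,0,0,0,0,0,0.02],
    [0,0,0,0,0,0,0.02],
    [0,0,0,0,0,0,0.02],
    [0,0,0,0,0,0,0.02],
    [0,0,0,0,0,0,0.02],
    [0,0,0,0,0,0,0.02],
    [0,0,0,0,0,0,0.02],
    [0,0,0,0,0,0,0.02],
    [0,0,0,0,0,0,0.02],
    [0,0,0,0,0,0,0.02],
    [0,0,0,0,0,0,0.02],
    [0,0,0,0,0,0,0.02],
  ],
)

```text
clock: 35.7
position: [480.7, -168.6, 67.0]
ee_rot: [0.003, -0.012, 1.0, -0.001]
contact_force: [3.8, 2.8, 6.8]
opening: 28.0
gripper_force: 59.3
```

```bash
python3 - <<'E'
from h import *
s=shot("wrist"); st=env.state(); print(st["clock"],st["position"],st["contact_force"])
k=mask(s,(170,100,50),(180,255,255))|mask(s,(0,120,50),(5,255,255))
for b in blobs(k,60): P=plane(s,b.reshape(-1,2),97)[:,:2]; print("red",cen(b),P.min(0),P.max(0))
E
```

```text
35.75 [ 480.795 -168.55    67.01 ] [3.581 2.453 5.801]
red [277.024 287.85 ] [ 458.863 -182.021] [ 488.833 -154.964]
```

Call:
arm_command(
  motion=[
    [0,0,0,0,0,0,0.02],
    [0,0,0,0,0,0,0.02],
    [0,0,0,0,0,0,0.02],
    [0,0,0,0,0,0,0.02],
    [0,0,0,0,0,0,0.02],
    [0,0,0,0,0,0,0.02],
    [0,0,0,0.004,0.0001,0,0.02],
    [0,0,0,0.004,0.0001,0,0.02],
    [0,0,0,0.004,0.0001,0,0.02],
    [0,0,0,0.004,0.0001,0,0.02],
    [0,0,0,0.004,0.0001,0,0.02],
    [0,0,0,0.002,0,0,0.02],
    [0,0,0,0,0,0,0.02],
    [0,0,0,0,0,0,0.02],
    [0,0,0,0,0,0,0.02],
  ],
)

```text
clock: 37.0
position: [500.9, -167.8, 66.9]
ee_rot: [0.0, -0.012, 1.0, -0.001]
contact_force: [-3.7, 2.2, 12.3]
opening: 28.3
gripper_force: 60.1
```

Back at the starting position. Release, rise and look.

Call:
arm_command(
  motion=[
    [0,0,0,0,0,0,0.06],
    [0,0,0,0,0,0,0.06],
    [0,0,0,0,0,0,0.06],
    [0,0,0,0,0,0,0.06],
    [0,0,0,0,0,0.025,0.06],
    [0,0,0,0,0,0.035,0.06],
    [0,0,0,0,0,0.035,0.06],
    [0,0,0,0,0,0.035,0.06],
    [0,0,0,0,0,0.035,0.06],
    [0,0,0,0.0126,0.0126,0.03,0.06],
    [0,0,0,0.0126,0.0126,0.005,0.06],
    [0,0,0,0.0126,0.0126,0,0.06],
    [0,0,0,0.0126,0.0126,0,0.06],
    [0,0,0,0.0126,0.0126,0,0.06],
    [0,0,0,0.0126,0.0126,0,0.06],
    [0,0,0,0.0126,0.0126,0,0.06],
    [0,0,0,0,0,0,0.06],
    [0,0,0,0,0,0,0.06],
    [0,0,0,0,0,0,0.06],
    [0,0,0,0,0,0,0.06],
  ],
)

```text
clock: 38.67
position: [588.1, -79.8, 264.5]
ee_rot: [-0.0, -0.012, 1.0, -0.0]
contact_force: [-0.2, -0.6, -0.2]
opening: 59.8
gripper_force: 0.0
```

```bash
python3 - <<'E'
from h import *
s=shot("wrist"); st=env.state(); print(st["clock"],st["position"],st["contact_force"])
cv2.imwrite("pics/w12.png",s["bgr"])
k=mask(s,(174,120,60),(180,255,255))|mask(s,(0,150,60),(4,255,255)); k[150:]=0
for b in blobs(k,60): print("red",cen(b),plane(s,cen(b),90)[0],cv2.minAreaRect(plane(s,b.reshape(-1,2),88)[:,:2].astype(np.float32)))
m=mask(s,(100,120,50),(130,255,255))
for b in blobs(m,60)[:1]: print(cen(b),cv2.minAreaRect(plane(s,b.reshape(-1,2),131)[:,:2].astype(np.float32)))
E
```

```text
38.7167 [588.154 -79.881 264.666] [ 0.197 -1.233 -0.845]
red [191.746  98.626] [ 500.437 -167.011   90.   ] ((500.3269348144531, -167.05142211914062), (14.302157402038574, 27.730480194091797), 1.0157701969146729)
[405.786 184.322] ((563.6461181640625, 42.92156219482422), (81.93440246582031, 27.09672737121582), 4.826895713806152)
```

View pics/w12.png

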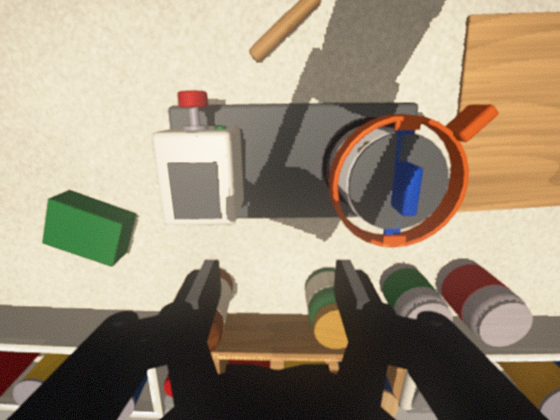

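The knob is back at (192,98), the same place as before the pull; the ring is locked, the lid unchanged and the arm clear. Handing in.

```bash
python3 -c "
from plant import env
print(env.sign_off())"
```

```text
the job is handed in; nothing more can be done
None
```

The job is handed in at about 39 s; the pictures show all four oat bars in the canister, the lid seated with its tabs front and back, the ring locked, and the pump knob pulled out for about 2.5 s and pushed back in, though sign-off returned no verdict.

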